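Weigh the nested dosing pans

ROBOT

A 6-joint arm with a two-finger parallel gripper is mounted at the origin on the work surface. World frame = base frame: x ahead of the robot, y to its left, z up, the work surface at z = 0. Lengths are in m, angles in rad, forces in N, time in s.
With the tool pointing down it reaches from about 0.3 to 1 m from the base axis. Payload 5.1 kg.
Tool frame: the origin (TCP) lies at the very end of the fingers, on their centre line; the grasp point (between the pads) lies 19 mm behind it; z points along the fingers, y is the line along which they close (so a half turn about z gives the same grasp; the last joint's range is limited). The gripper opens to 95 mm and grips with 3 to 60 N. Pads are 20 mm wide; open, the fingers measure 119 mm over their backs; the gripper's body (75 mm by 180 mm) begins 59 mm behind the grasp point.
Start: joints at [-1.35, 0.124, 1.65, -0, 1.367, -0.083], TCP at [0.194, -0.62, 0.215] pointing down, gripper open.
Joint ranges: [-2.61, 2.61], [-1.02, 2.33], [0.03, 2.71], [-1.35, 4.49], [0.32, 2.68], [-2.91, 2.91]. Speed limits (rad/s): [2.57, 2.57, 3.14, 3.14, 3.14, 3.14].

INTERFACE

Orientations are given as a rotation vector (axis times angle).
In Python, from station import robot gives the robot as it stands.
- The arm moves only by the tool carry_out, never from a script. Its arguments are lists of equal length, an entry for each row: "travel": the shift along the tool's x, y, z in cm, a list of three; "rot": the turn, a rotation vector about the tool's x, y, z in degrees, a list of three. In form: {"travel": [[tx, ty, tz], ...], "rot": [[rx, ry, rz], ...]}. A call has 1 to 10 rows; each row shifts and turns the commanded pose from where the row before left it, along the tool's axes as they then stand; what a row does not reach is not made up. A row lasts 1/12 s, in which the tool goes at most 41.7 mm and 7.16 degrees, less where a joint would pass 70% of its speed; a pose out of reach is approached as far as the arm can. A call is refused whole if a number of a shift passes 4.17 or a number of a turn 7.16, either way. A call with a gripper value outside its range is refused whole. "hand" is the gripper's target within -1 to 1 (shut at 1, half-way at 0, fully open at -1), set as the call begins (left out, the last holds). The fingers move at their own pace and stop on an object; the grip force is fixed at half the most. Time passes only in rows, so rows that do not move let the fingers close. It gives the time, the measured TCP pose, the force, the opening and the grip force at its end, in the units of the state.
- robot.observe(): the state, without advancing time (a new reading comes with each control period).
- robot.grab_frame(name): name is "scene" or "top" or "wrist"; returns a dict with "color" (400x640x3 uint8, red, green, blue), "fx", "fy", "cx", "cy" (pixels), "dist" ([k1, k2, p1, p2, k3] as OpenCV has them; the pictures are not rectified), "extrinsics" (4x4, takes a point from world to camera coordinates). Camera axes: x right, y up, looking along -z (the intrinsics and any distortion apply to the point x, -y, -z); pixel columns grow to the right and rows downward; lengths in m; the calibration is good to about 2 mm. A picture is of the moment at which its call begins. There is no depth.
- robot.job_done(): hands the job in; it is judged then, once.
Trained networks look in the newest picture that a camera, given by its name, has taken for a name from the list of things; names that differ only in an ending like _2 or _b are one class to them, and where a whole thing is asked for, a point or a joint stands for the part that bears it (a point fixed in the world has none). Each returns a list of dicts, best first, with "confidence" (0 to 1); they miss things now and then, are a little off and sometimes report something else, mostly with a low value. They report only what shows in the picture. A call takes as long as a camera call. They do not tell look-alikes from the thing itself.
- robot.look_for(camera, label): "box" ([left, top, right, bottom] in pixels, round what is visible of it).
- robot.regions_of(camera, label): "mask" (400x640 bool, what is visible of it) and "box" ([left, top, right, bottom] in pixels, round what is visible of it).
The state is a dict: "time": time; "qpos": joint angles; "joint_vel": joint speeds; "joint_torque": joint torques, N m; "tool_pos": TCP position; "tool_rot": TCP orientation; "contact_force": force on the tool from outside, world axes, zero at the start; "ft_torque": the same for the moment, N m; "finger_gap": finger opening in m; "gripper_force": force on a finger pad.
Only numpy, scipy, OpenCV 4.12 (cv2) and the standard library are available. Lean on these libraries where they do the work, as an engineer would, in place of code of your own. Each camera call takes 0.05 s, during which the arm holds its last target. There are 200 camera calls.

TASK

Nest all the dosing pans that are on the bench in one pile in the weighing cradle, every pan fully down and level with its handle turned well clear of the others. Then hang the loaded cradle on the spring scale's hook, letting its weight on gently rather than dropping it, and let go so that it hangs free until the pointer has stood still for a second or two. Finally take the cradle down and stand it, still holding the nested pans, back on its black mat, leaving the jug, clay and rule alone.

Things in the scene. Friction and masses are not known exactly. Their poses are not given: they have to be found in the camera images.
- cradle: Weighing cradle, loose, steel, about 0.35 kg, starting on the mat. Origin: centre of the underside, z up. A dish (102 mm wide, rim 14 mm high, floor 6 mm thick, 80 mm wide inside) takes the bottom pan. Two 10 mm rods at y +-68 mm lean from x +42 mm at the foot to x 0 at the cross-bar on top. Its -x side is open: pans go in from there, under the bar.
- cradle_bar (a point): Middle of the cradle's round cross-bar (10 mm thick, 136 mm long, along the cradle's y), on its axis, 170 mm straight above the cradle's origin. This bar hangs on the hook.
- cradle_grip (a point): Middle of the orange upright grip block on the cross-bar, 210 mm above the cradle's origin: 24 mm (cradle's x) by 18 mm (cradle's y), reaching from 171 to 229 mm up. Lift the cradle by it, gripping across the 18 mm.
- mat: Black rubber mat fixed to the table, 150 x 150 mm, 4 mm thick; origin at the centre of its underside. The cradle's place.
- scale: Spring scale, fixed stand. Origin on the table straight below the hook; +x points from the hook to the grey column (centred 145 mm along +x, 30 x 40 mm, with a red cap 317 mm up; foot plate from x 75 to 195 mm). The hook's tip points to -x: bring the cradle's bar over it from the -x side, the cradle's x axis along the scale's, its open side away from the column, and lower it in.
- hook (a point): Lowest point of the hook's V-shaped saddle (top of the 10 mm rod), 245 mm above the table when unloaded; goes down with the load. The tip is 36 mm from it towards the scale's -x, its top 24 mm higher; the arm is 20 mm higher from 32 mm on towards the column. A hung bar's axis rests about 6 mm above this point.
- scale_slide (a joint): Travel of the sprung hook and its red pointer downwards, m: 0 unloaded, stop at 0.07. Stiffness about 220 N/m, lightly damped: the cradle with three or four pans pulls it down 25 to 50 mm.
- pan_red: Dosing pan, red grip, loose, about 0.12 kg; may be absent. Origin: centre of underside, z up, handle along +x. 72 mm wide at the foot, 100 mm at the rim, 34 mm high, inner floor 14 mm up: pans nest from above with a 14 mm step, 2 to 3 mm play. Neck 12 mm wide, then grip block 60 to 122 mm from the axis, 16 mm wide, 12 to 34 mm up: taller than the step, so grips cannot lie over each other.
- pan_red_tip (a point): Outer end of the red pan's grip, 122 mm from the pan's axis, 23 mm above its underside.
- pan_blue: Dosing pan, blue grip, loose, about 0.12 kg; may be absent. Origin: centre of underside, z up, handle along +x. 72 mm wide at the foot, 100 mm at the rim, 34 mm high, inner floor 14 mm up: pans nest from above with a 14 mm step, 2 to 3 mm play. Neck 12 mm wide, then grip block 60 to 122 mm from the axis, 16 mm wide, 12 to 34 mm up: taller than the step, so grips cannot lie over each other.
- pan_blue_tip (a point): Outer end of the blue pan's grip, 122 mm from the pan's axis, 23 mm above its underside.
- pan_yellow: Dosing pan, yellow grip, loose, about 0.12 kg; may be absent. Origin: centre of underside, z up, handle along +x. 72 mm wide at the foot, 100 mm at the rim, 34 mm high, inner floor 14 mm up: pans nest from above with a 14 mm step, 2 to 3 mm play. Neck 12 mm wide, then grip block 60 to 122 mm from the axis, 16 mm wide, 12 to 34 mm up: taller than the step, so grips cannot lie over each other.
- pan_yellow_tip (a point): Outer end of the yellow pan's grip, 122 mm from the pan's axis, 23 mm above its underside.
- pan_green: Dosing pan, green grip, loose, about 0.12 kg; may be absent. Origin: centre of underside, z up, handle along +x. 72 mm wide at the foot, 100 mm at the rim, 34 mm high, inner floor 14 mm up: pans nest from above with a 14 mm step, 2 to 3 mm play. Neck 12 mm wide, then grip block 60 to 122 mm from the axis, 16 mm wide, 12 to 34 mm up: taller than the step, so grips cannot lie over each other.
- pan_green_tip (a point): Outer end of the green pan's grip, 122 mm from the pan's axis, 23 mm above its underside.
- jug: Clear plastic jug, 96 mm across, 130 mm tall, bystander; origin at centre of underside.
- clay: Black clay block, 80 x 100 x 50 mm, bystander; origin at centre of underside.
- rule: Steel rule, 30 x 220 x 4 mm, flat on the table, bystander; origin at centre of underside.
Not all that is in view belongs to the job. Leave any purple or turquoise look-alike of the pan_blue alone.

How it is judged:
On the way, in this order (a step that is already met when the one before it is completed fails the run):
1. all pans present are nested in the cradle, level, handles clear of each other (z of pan_red in the frame of cradle between 0.002 and 0.056 m and x of pan_red in the frame of cradle between -0.02 and 0.02 m and y of pan_red in the frame of cradle between -0.02 and 0.02 m and angle between the z axis of each of pan_red, pan_blue, pan_yellow, pan_green and the z axis of cradle, either way round below 0.09 rad and angle between each of pan_red, pan_blue, pan_yellow, pan_green's own z axis and vertical below 0.3 rad and z of pan_blue in the frame of cradle between 0.002 and 0.056 m and x of pan_blue in the frame of cradle between -0.02 and 0.02 m and y of pan_blue in the frame of cradle between -0.02 and 0.02 m and z of pan_yellow in the frame of cradle between 0.002 and 0.056 m and x of pan_yellow in the frame of cradle between -0.02 and 0.02 m and y of pan_yellow in the frame of cradle between -0.02 and 0.02 m and z of pan_green in the frame of cradle between 0.002 and 0.056 m and x of pan_green in the frame of cradle between -0.02 and 0.02 m and y of pan_green in the frame of cradle between -0.02 and 0.02 m and distance between pan_red_tip and pan_blue_tip above 0.06 m and distance between each of pan_red_tip, pan_blue_tip and pan_yellow_tip above 0.06 m and distance between each of pan_red_tip, pan_blue_tip, pan_yellow_tip and pan_green_tip above 0.06 m), for 0.3 s.
2. the loaded cradle hangs free from the scale's hook, let go, with the pointer at rest (all of step 1 and contact force between the fingers and cradle below 0.3 N and contact force between the fingers and pan_red below 0.3 N and contact force between the fingers and pan_blue below 0.3 N and contact force between the fingers and pan_yellow below 0.3 N and contact force between the fingers and pan_green below 0.3 N and value of joint scale_slide above 0.012 m and velocity of joint scale_slide between -0.01 and 0.01 m/s and distance between hook and cradle below 0.2 m and height (world z) of cradle above 0.012 m and contact force between cradle and scale above 2 N and linear speed of cradle below 0.05 m/s), for 0.8 s.
At the end, for the whole second after the job is handed in: Cradle standing upright on the mat (centre within 40 mm of the mat's centre), still and released; the scale unloaded; every pan present nested in the cradle, within 20 mm of its axis, level to 5 degrees, fully down, with the handle ends at least 60 mm apart (all of step 1 and contact force between the fingers and cradle below 0.3 N and contact force between the fingers and pan_red below 0.3 N and contact force between the fingers and pan_blue below 0.3 N and contact force between the fingers and pan_yellow below 0.3 N and contact force between the fingers and pan_green below 0.3 N and linear speed of cradle below 0.02 m/s and horizontal distance between cradle and mat below 0.04 m and height (world z) of cradle below 0.008 m and angle between cradle's own z axis and vertical below 0.06 rad and value of joint scale_slide below 0.006 m); the robot touches nothing.
It fails at once if the load is dropped on the hook (hook driven down faster than 0.2 m/s) (velocity of joint scale_slide above 0.2 m/s).
It fails at once if the jug is pushed away (more than 30 mm) (distance of jug from where it was at the start of the episode above 0.03 m).
It fails at once if the clay is pushed away (more than 30 mm) (distance of clay from where it was at the start of the episode above 0.03 m).
It fails at once if the rule is pushed away (more than 30 mm) (distance of rule from where it was at the start of the episode above 0.03 m).
Of pan_red, pan_blue, pan_yellow, pan_green only 3 to 4 are there at a start; the rules pass over those that are not, and their reading is None.
At some moment in a run one of pan_red, pan_blue, pan_yellow, pan_green may be knocked a few centimetres aside while the robot is not near it.
It also fails if it takes over 200 s, if anything falls off the work surface, if the arm or the gripper's body presses on something with over 40 N, if the wrist force passes 120 N, or if a joint passes its speed limit or range.

## Working session

There is one attempt and no reset: what is moved stays moved. The work goes in short steps, Python scripts to look and compute and a tool call to move; the robot and the scene stay as the last step left them, time stands still between calls to the robot, and variables do not carry over. Pictures are saved under pics/ and viewed, at most 14 in all, crops included, and the job is handed in when it is done.

Besides the shell and the picture viewer there is one more tool, called by a JSON object that holds its "fn" and its "kwargs". carry_out: Moves the arm, as the interface text tells. Its arguments: {"type":"object","properties":{"travel":{"type":"array"},"rot":{"type":"array"},"hand":{"type":"number"}},"required":["travel","rot"]}

```bash
ls; mkdir -p pics
python3 - <<'E'
from station import robot
import cv2
s=robot.observe(); print(s)
for n in ["scene","top"]:
    f=robot.grab_frame(n); cv2.imwrite(f"pics/{n}0.png",f["color"][:,:,::-1])
    print(n,f["fx"],f["fy"],f["cx"],f["cy"],f["dist"],f["extrinsics"].round(3).tolist())
    for l in ["pan_red","pan_blue","pan_yellow","pan_green","cradle","cradle_grip","mat","scale","jug","clay","rule"]:
        print(l,[(round(d["confidence"],2),[int(v) for v in d["box"]]) for d in robot.look_for(n,l)][:4])
E
```

```text
pics
{'time': 0.0, 'qpos': array([-1.34959437e+00,  1.24454879e-01,  1.65164011e+00, -2.78891018e-05,
        1.36747882e+00, -8.25765298e-02]), 'joint_vel': array([-3.01137639e-04, -1.33075665e-03, -1.41382707e-03,  1.92955043e-03,
       -6.55113621e-04, -7.26098436e-05]), 'joint_torque': array([-4.80633717e-04, -4.17604709e+01, -3.59932065e+01,  7.74950255e-02,
        4.90935927e-02, -1.72672294e-04]), 'tool_pos': array([ 0.19427486, -0.61963402,  0.21343957]), 'tool_rot': array([-3.10347033e+00, -4.75051512e-01,  2.58159603e-04]), 'contact_force': array([-0.14033391,  0.47042317, -0.12043416]), 'ft_torque': array([ 0.06275885, -0.02120109,  0.01203429]), 'gripper_force': 0.0, 'finger_gap': 0.09535092056267772}
scene 481.68602265453717 481.68602265453717 326.22083907714415 199.8976835855409 [-0.09345757  0.          0.          0.          0.        ] [[0.608, 0.794, 0.0, -0.424], [-0.431, 0.33, 0.84, 0.082], [0.667, -0.511, 0.543, -1.718], [0.0, 0.0, 0.0, 1.0]]
pan_red [(0.8, [300, 215, 341, 255]), (0.28, [225, 249, 302, 296])]
pan_blue [(0.97, [385, 188, 427, 216]), (0.89, [406
[... 601 characters left out ...]
 0.01, 0.134], [0.996, -0.024, 0.085, -0.551], [-0.084, 0.012, 0.996, -1.247], [0.0, 0.0, 0.0, 1.0]]
pan_red [(0.6, [309, 176, 340, 236])]
pan_blue [(0.85, [219, 253, 272, 286]), (0.71, [202, 168, 232, 226]), (0.61, [147, 196, 175, 254]), (0.5, [475, 182, 531, 193])]
pan_yellow [(0.89, [231, 176, 267, 232]), (0.24, [358, 112, 394, 144])]
pan_green [(0.73, [272, 166, 301, 222])]
cradle [(0.62, [475, 180, 531, 191]), (0.59, [366, 166, 404, 216])]
cradle_grip [(0.56, [371, 165, 403, 215])]
mat [(0.62, [476, 164, 571, 219]), (0.59, [359, 172, 406, 225])]
scale [(0.87, [472, 164, 571, 217])]
jug [(0.73, [281, 107, 316, 148])]
clay [(0.68, [358, 112, 397, 144])]
rule [(0.57, [392, 128, 464, 155])]
```

Run:
```python
import cv2
a=cv2.imread("pics/scene0.png");b=cv2.imread("pics/top0.png")
cv2.imwrite("pics/top_crop.png",cv2.resize(b[90:300,130:590],None,fx=1.73,fy=1.73,interpolation=cv2.INTER_CUBIC))
cv2.imwrite("pics/scene_crop.png",cv2.resize(a[140:390,60:460],None,fx=2,fy=2,interpolation=cv2.INTER_CUBIC))
```

```text
(no output)
```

View pics/top_crop.png

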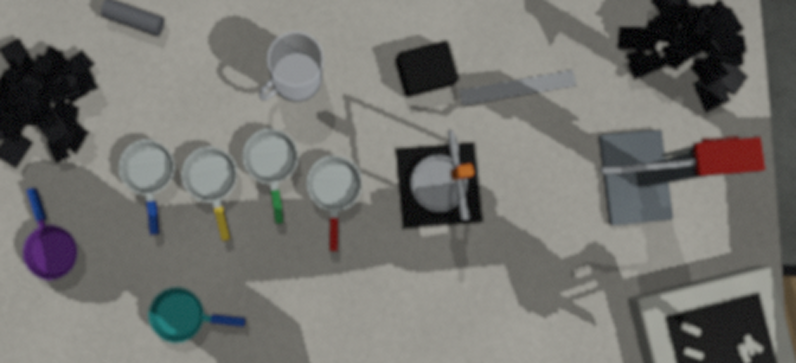

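View pics/scene_crop.png

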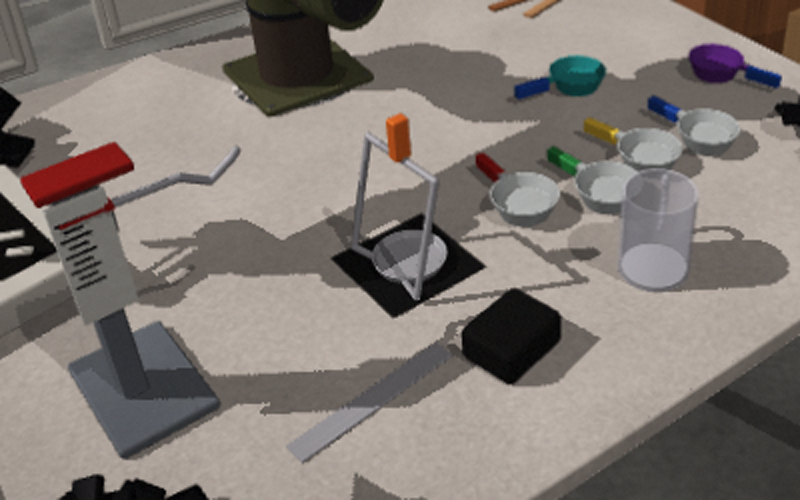

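The bench holds the four white pans with red, blue, yellow and green grips; the purple one (crop 50,250) and the turquoise one (178,315) are look-alikes to leave alone. In the top crop the cradle (440,185) has its open side facing the pans (left, +y), and the scale hook's tip at (605,168) also points left.

```bash
cat > h.py <<'E'
from station import robot
import numpy as np, cv2
from scipy.spatial.transform import Rotation as R
HSV={'red':[(0,110,50),(8,255,255)],'blue':[(108,130,50),(122,255,255)],'yellow':[(20,120,70),(32,255,255)],'green':[(50,100,40),(75,255,255)],'orange':[(9,150,120),(18,255,255)]}
def KD(f): return np.array([[f["fx"],0,f["cx"]],[0,f["fy"],f["cy"]],[0,0,1.]]),np.array(f["dist"],float)
def ray(f,uv):
    K,D=KD(f); n=cv2.undistortPoints(np.float64(uv).reshape(-1,1,2),K,D)[:,0]
    E=f["extrinsics"]; d=np.c_[n[:,0],-n[:,1],-np.ones(len(n))]@E[:3,:3]
    return -E[:3,:3].T@E[:3,3],d
def plane(f,uv,z):
    o,d=ray(f,uv); return (o+d*((z-o[2])/d[:,2])[:,None])[:,:2]
def proj(f,P):
    E=f["extrinsics"]; c=np.atleast_2d(P)@E[:3,:3].T+E[:3,3]; K,D=KD(f)
    return cv2.projectPoints(c*[1,-1,-1],np.zeros(3),np.zeros(3),K,D)[0][:,0]
def colmask(f,c,box=None):
    m=cv2.inRange(cv2.cvtColor(f["color"],cv2.COLOR_RGB2HSV),*[np.array(v) for v in HSV[c]])
    if box is not None:
        b=np.zeros_like(m); l,t,r,bo=[int(v) for v in box]; b[max(t-3,0):bo+3,max(l-3,0):r+3]=1; m*=b
    return m>0
def pts(m): return np.argwhere(m)[:,::-1].astype(float)
def tri(f1,p1,f2,p2):
    o1,d1=ray(f1,p1);o2,d2=ray(f2,p2);A=np.c_[d1[0],-d2[0]];t=np.linalg.lstsq(A,o2-o1,rcond=None)[0]
    a,b=o1+t[0]*d1[0],o2+t[1]*d2[0]; return (a+b)/2,np.linalg.norm(a-b)
def pan(f,cam,c,z0=0.):
    """centre, handle angle deg, grip centre (world xy) for a pan whose underside is at z0"""
    out=[]
    for d in robot.regions_of(cam,"pan_"+c)[:3]:
        h=colmask(f,c,d["box"])
        if h.sum()<12: continue
        g=plane(f,pts(h),z0+.03)
        w=plane(f,pts(d["mask"]&~cv2.dilate(h.astype(np.uint8),np.ones((3,3))).astype(bool)),z0+.034)
        gc=g.mean(0); w=w[np.linalg.norm(w-gc,axis=1)>.045]
        if len(w)<20: continue
        (x,y),r=cv2.minEnclosingCircle(w.astype(np.float32)); u=gc-[x,y]
        out.append((d["confidence"],[x,y],r,np.degrees(np.arctan2(u[1],u[0])),gc,np.hypot(*u),int(h.sum())))
    return out
def yaw():
    s=robot.observe(); M=R.from_rotvec(s["tool_rot"]).as_matrix(); return s["tool_pos"],np.degrees(np.arctan2(M[1,0],M[0,0])),M
E
python3 - <<'E'
from h import *
np.set_printoptions(precision=4,suppress=True)
f=robot.grab_frame("top")
for c in ['red','blue','yellow','green']:
    for o in pan(f,"top",c): print(c,o)
o=pts(colmask(f,'orange',[360,150,410,220])); print('orange top',o.mean(0),len(o),plane(f,o,.22).mean(0))
for d in robot.regions_of("top","mat")[:3]:
    print('mat',d["confidence"],d["box"],plane(f,[[d["box"][0],d["box"][1]],[d["box"][2],d["box"][3]]],.004))
hsv=cv2.cvtColor(f["color"],cv2.COLOR_RGB2HSV)[:,:,2]
m=(hsv<45); b=np.zeros_like(m); b[165:230,350:415]=1
p=pts(m&b); r=cv2.minAreaRect(plane(f,p,.004).astype(np.float32)); print('matrect',r)
s=robot.grab_frame("scene")
o2=pts(colmask(s,'orange',[225,190,290,235])); print('orange tri',tri(f,o.mean(0)[None],s,o2.mean(0)[None]))
# hook tip: top crop px (605,168), scene crop (237,150)
t=lambda u,v:np.array([[130+u/1.73,90+v/1.73]]); q=lambda u,v:np.array([[60+u/2,140+v/2]])
print('tip',tri(f,t(604,169),s,q(237,150)))
print('saddle scene',q(212,180)); 
print('capcentre',plane(f,t(730,155),.317))
print('foot',plane(f,np.vstack([t(600,137),t(660,130),t(671,217),t(613,224)]),.008))
E
```

```text
red (0.66, [0.5599223375320435, 0.08738049864768982], 0.05129948630928993, np.float64(177.284638808731), array([0.4704, 0.0916]), np.float64(0.08966393371591866), 76)
blue (0.78, [0.5982743501663208, 0.42381399869918823], 0.04955900087952614, np.float64(-173.51454434902237), array([0.5095, 0.4137]), np.float64(0.0893485031306593), 83)
blue (0.75, [0.33742302656173706, 0.3743174374103546], 0.04913466423749924, np.float64(-99.05252108797642), array([0.3227, 0.2817]), np.float64(0.09379396052474581), 71)
blue (0.67, [0.4525640904903412, 0.5978771448135376], 0.05140360817313194, np.float64(17.574678240270856), array([0.5371, 0.6247]), np.float64(0.0886917246378829), 93)
yellow (0.71, [0.5822072625160217, 0.3104759156703949], 0.04990703612565994, np.float64(-166.78006157884516), array([0.4946, 0.2899]), np.float64(0.09001629705052687), 94)
green (0.7, [0.6127901077270508, 0.2008822113275528], 0.05028313770890236, np.float64(-173.7641544861891), array([0.5216, 0.1909]), np.float64(0.09178062783313226), 73)
orange top [398.6984 188.254 ] 63 [ 0.5588 -0.1062]
mat 0.75 [371.1, 167.7, 405.1, 215.0] [[ 0.6493 -0.0695]
 [ 0.4956 -0.1719]]
mat 0.72 [359.9, 171.6, 408.8, 221.9] [[ 0.6376 -0.0332]
 [ 0.4735 -0.1827]]
mat 0.46 [394.1, 128.2, 464.8, 157.0] [[ 0.7765 -0.1491]
 [ 0.6776 -0.3749]]
matrect ((0.5548772811889648, -0.10455960035324097), (0.14386796951293945, 0.1439623385667801), 3.465146780014038)
orange tri (array([ 0.56  , -0.1073,  0.212 ]), np.float64(0.0016928728633299533))
tip (array([ 0.5517, -0.3014,  0.2651]), np.float64(0.004748878837938858))
saddle scene [[166. 230.]]
capcentre [[ 0.5612 -0.4668]]
foot [[ 0.6365 -0.4103]
 [ 0.6473 -0.526 ]
 [ 0.4844 -0.5358]
 [ 0.4745 -0.425 ]]
```

```bash
cat >> h.py <<'E'
def down(yawdeg):
    y=np.radians(yawdeg); x=np.array([np.cos(y),np.sin(y),0]); z=np.array([0,0,-1.]); return np.c_[x,np.cross(z,x),z]
def plan(ways,vmax=4.0,wmax=7.0,p=None,M=None,nd=1):
    """ways: [(xyz m, yaw deg[, vmax cm/row])]; prints rows in tool cm / deg, ten per call"""
    import json
    if p is None: p,_,M=yaw()
    p=np.array(p,float); rows=[]
    for w in ways:
        t=np.array(w[0],float); v=w[2] if len(w)>2 else vmax; M1=down(w[1])
        rv=R.from_matrix(M.T@M1).as_rotvec(degrees=True); M0=M.copy()
        n=max(1,int(np.ceil(max(np.linalg.norm(t-p)*100/v,np.linalg.norm(rv)/wmax)))); p0=p.copy()
        for i in range(1,n+1):
            dec=nd if i<n else 2
            s=np.round(M.T@(p0+(t-p0)*i/n-p)*100,dec)+0.; 
            a=np.round(R.from_matrix(M.T@M0@R.from_rotvec(rv*i/n,degrees=True).as_matrix()).as_rotvec(degrees=True),1)+0.
            p=p+M@s/100; M=M@R.from_rotvec(a,degrees=True).as_matrix(); rows.append((s.tolist(),a.tolist()))
    for k in range(0,len(rows),10):
        print(json.dumps({"travel":[r[0] for r in rows[k:k+10]],"rot":[r[1] for r in rows[k:k+10]]}))
    return p,M
E
python3 -c "
from h import *
plan([((.40,-.2,.24),90),((.454,.0924,.13),177.3)])"
```

```text
{"travel": [[2.7, -2.8, -0.2], [2.9, -2.6, -0.2], [3.3, -2.2, -0.2], [3.4, -1.8, -0.2], [3.6, -1.5, -0.3], [3.7, -1.1, -0.2], [3.9, -0.7, -0.2], [3.9, -0.3, -0.2], [3.9, 0.1, -0.2], [3.8, 0.6, -0.2]], "rot": [[0.0, 0.0, -6.0], [0.0, 0.0, -6.1], [0.0, 0.0, -6.0], [0.0, 0.0, -6.1], [0.0, 0.0, -6.0], [0.0, 0.0, -6.1], [0.0, 0.0, -6.0], [0.0, 0.0, -6.1], [0.0, 0.0, -6.0], [0.0, 0.0, -6.1]]}
{"travel": [[3.8, 0.9, -0.2], [3.66, 1.34, -0.23], [2.2, 0.4, 0.8], [2.2, 0.7, 0.9], [2.1, 0.9, 0.8], [2.0, 1.2, 0.9], [1.8, 1.4, 0.8], [1.7, 1.6, 0.9], [1.4, 1.7, 0.8], [1.2, 2.0, 0.9]], "rot": [[0.0, 0.0, -6.0], [0.0, 0.0, -6.1], [0.0, 0.0, -6.7], [0.0, 0.0, -6.7], [0.0, 0.0, -6.7], [0.0, 0.0, -6.8], [0.0, 0.0, -6.7], [0.0, 0.0, -6.7], [0.0, 0.0, -6.7], [0.0, 0.0, -6.7]]}
{"travel": [[1.0, 2.0, 0.8], [0.8, 2.2, 0.9], [0.5, 2.2, 0.8], [0.2, 2.3, 0.8], [-0.06, 2.28, 0.89]], "rot": [[0.0, 0.0, -6.7], [0.0, 0.0, -6.7], [0.0, 0.0, -6.8], [0.0, 0.0, -6.7], [0.0, 0.0, -6.7]]}
```

{"fn": "carry_out", "kwargs": {"travel": [[2.7,-2.8,-0.2],[2.9,-2.6,-0.2],[3.3,-2.2,-0.2],[3.4,-1.8,-0.2],[3.6,-1.5,-0.3],[3.7,-1.1,-0.2],[3.9,-0.7,-0.2],[3.9,-0.3,-0.2],[3.9,0.1,-0.2],[3.8,0.6,-0.2]], "rot": [[0,0,-6],[0,0,-6.1],[0,0,-6],[0,0,-6.1],[0,0,-6],[0,0,-6.1],[0,0,-6],[0,0,-6.1],[0,0,-6],[0,0,-6.1]], "hand": -1}}

```text
time: 2.38
tool_pos: [0.3663, -0.2684, 0.236]
tool_rot: [2.438, 1.98, 0.0]
contact_force: [0.3, 0.4, 0.8]
finger_gap: 0.0952
gripper_force: 0.0
```

{"fn": "carry_out", "kwargs": {"travel": [[3.8,0.9,-0.2],[3.7,1.3,-0.2],[2.2,0.4,0.8],[2.2,0.7,0.9],[2.1,0.9,0.8],[2.0,1.2,0.9],[1.8,1.4,0.8],[1.7,1.6,0.9],[1.4,1.7,0.8],[1.2,2.0,0.9]], "rot": [[0,0,-6],[0,0,-6.1],[0,0,-6.7],[0,0,-6.7],[0,0,-6.7],[0,0,-6.8],[0,0,-6.7],[0,0,-6.7],[0,0,-6.7],[0,0,-6.7]]}}

```text
time: 3.22
tool_pos: [0.4334, -0.0185, 0.1717]
tool_rot: [0.969, 2.987, 0.0]
contact_force: [-0.0, -0.5, -0.1]
finger_gap: 0.0951
gripper_force: 0.0
```

{"fn": "carry_out", "kwargs": {"travel": [[1.0,2.0,0.8],[0.8,2.2,0.9],[0.5,2.2,0.8],[0.2,2.3,0.8],[-0.1,2.3,0.9],[0,0,0]], "rot": [[0,0,-6.7],[0,0,-6.7],[0,0,-6.8],[0,0,-6.7],[0,0,-6.7],[0,0,0]]}}

```text
time: 3.72
tool_pos: [0.4533, 0.0955, 0.128]
tool_rot: [-0.064, -3.138, -0.001]
contact_force: [-0.4, -0.2, 0.4]
finger_gap: 0.095
gripper_force: 0.0
```

Run:
```python
from h import *
np.set_printoptions(precision=4,suppress=True)
f=robot.grab_frame("wrist"); cv2.imwrite("pics/w1.png",f["color"][:,:,::-1])
print(yaw()[:2]); E=f["extrinsics"]; print('cam',-E[:3,:3].T@E[:3,3])
for o in pan(f,"wrist","red"): print(o)
h=colmask(f,'red'); g=plane(f,pts(h),.034); print(cv2.minAreaRect(g.astype(np.float32)),h.sum())
```

```text
(array([0.4534, 0.0942, 0.1287]), np.float64(177.4433946179547))
cam [0.3777 0.0992 0.2983]
(0.58, [0.5587058663368225, 0.08928829431533813], 0.050448037683963776, np.float64(178.02730815958316), array([0.4672, 0.0924]), np.float64(0.09158881594190674), 996)
((0.46652695536613464, 0.09229523688554764), (0.015484947711229324, 0.0642804279923439), 87.93161010742188) 996
```

View pics/w1.png

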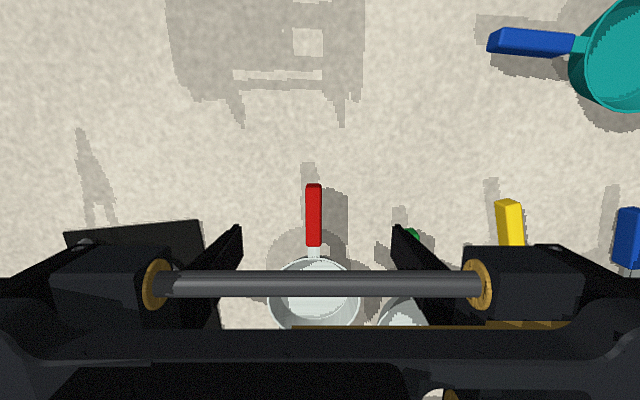

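The wrist view shows the red grip at (313,215), centred between the open fingers with nothing in the way.

{"fn": "carry_out", "kwargs": {"travel": [[0.2,0.15,3.5],[0,0,3.5],[0,0,3],[0,0,2.2],[0,0,0]], "rot": [[0,0,-0.5],[0,0,0],[0,0,0],[0,0,0],[0,0,0]]}}

```text
time: 4.23
tool_pos: [0.4482, 0.0931, 0.0034]
tool_rot: [-0.064, -3.132, 0.002]
contact_force: [0.1, -0.9, -1.0]
finger_gap: 0.0952
gripper_force: 0.0
```

{"fn": "carry_out", "kwargs": {"travel": [[0,0,0],[0,0,0],[0,0,0],[0,0,0],[0,0,0],[0,0,0],[0,0,0],[0,0,0]], "rot": [[0,0,0],[0,0,0],[0,0,0],[0,0,0],[0,0,0],[0,0,0],[0,0,0],[0,0,0]], "hand": 1}}

```text
time: 4.9
tool_pos: [0.4523, 0.0946, 0.0079]
tool_rot: [0.06, 3.141, 0.0]
contact_force: [-0.4, 0.2, 0.5]
finger_gap: 0.0471
gripper_force: 0.0
```

{"fn": "carry_out", "kwargs": {"travel": [[0,0,-0.5],[0,0,-2],[0,0,-3],[0,0,-3],[0,0,-1]], "rot": [[0,0,0],[0,0,0],[0,0,0],[0,0,0],[0,0,0]]}}

```text
time: 5.32
tool_pos: [0.4549, 0.0948, 0.1076]
tool_rot: [0.06, 3.134, 0.001]
contact_force: [1.1, -0.1, 1.1]
finger_gap: 0.0136
gripper_force: 0.0
```

{"fn": "carry_out", "kwargs": {"travel": [[0,0,0],[0,0,0],[0,0,0],[0,0,0],[0,0,2.5],[0,0,2.5],[0,0,2.5],[0,0,1.5],[0,0,1.0],[0,0,0]], "rot": [[0,0,0],[0,0,0],[0,0,0],[0,0,0],[0,0,0],[0,0,0],[0,0,0],[0,0,0],[0,0,0],[0,0,0]], "hand": 0.2}}

```text
time: 6.15
tool_pos: [0.4507, 0.0944, 0.0011]
tool_rot: [-0.06, -3.136, 0.001]
contact_force: [-0.9, 0.7, 0.7]
finger_gap: 0.0385
gripper_force: 0.0
```

{"fn": "carry_out", "kwargs": {"travel": [[0,0,0],[0,0,0],[0,0,0],[0,0,0],[0,0,0],[0,0,0],[0,0,0],[0,0,0]], "rot": [[0,0,0],[0,0,0],[0,0,0],[0,0,0],[0,0,0],[0,0,0],[0,0,0],[0,0,0]], "hand": 1}}

```text
time: 6.82
tool_pos: [0.4521, 0.0945, 0.0026]
tool_rot: [-0.06, -3.141, -0.0]
contact_force: [-0.6, -0.2, -0.5]
finger_gap: 0.0157
gripper_force: 29.9
```

```bash
cat > ov.py <<'E'
from h import *
np.set_printoptions(precision=4,suppress=True)
F={}
for n in ["top","scene"]:
    f=robot.grab_frame(n); f["color"]=cv2.imread(f"pics/{n}0.png")[:,:,::-1].copy(); F[n]=f
f=F["top"]; t=lambda u,v:np.array([[130+u/1.73,90+v/1.73]])
e=plane(f,np.vstack([t(452,133),t(465,218)]),.174); d=e[1]-e[0]
print('bar',e,np.hypot(*d),'yaw',np.degrees(np.arctan2(d[1],d[0]))-90+180, e.mean(0))
def T(x,y,yaw,P):
    a=np.radians(yaw); c,s=np.cos(a),np.sin(a); P=np.atleast_2d(P); return np.c_[x+c*P[:,0]-s*P[:,1],y+s*P[:,0]+c*P[:,1],P[:,2]]
an=np.linspace(0,2*np.pi,40)
def draw(img,f,off,k,P,col):
    q=((proj(f,P)-off+.5)*k).astype(int); cv2.polylines(img,[q.reshape(-1,1,2)],False,col,1)
import sys
cx,cy,cw,sx,sy,sw=map(float,sys.argv[1:7])
out=[]
for n,off,sz,k in [("top",(355,150),(230,85),3.4),("scene",(70,190),(225,95),3.4)]:
    f=F[n]; im=cv2.resize(f["color"][off[1]:off[1]+sz[1],off[0]:off[0]+sz[0],::-1],None,fx=k,fy=k,interpolation=cv2.INTER_CUBIC)
    for P in [np.c_[.051*np.cos(an),.051*np.sin(an),0*an+.018],[[.042,-.068,.01],[0,-.068,.174],[0,.068,.174],[.042,.068,.01]],[[-.012,-.009,.233],[.012,-.009,.233],[.012,.009,.233],[-.012,.009,.233],[-.012,-.009,.233]]]:
        draw(im,f,off,k,T(cx,cy,cw,P),(0,255,0))
    for P in [[[-.036,0,.264],[0,0,.24],[.032,0,.26],[.13,0,.26]],[[.075,-.085,.008],[.075,.085,.008],[.195,.085,.008],[.195,-.085,.008],[.075,-.085,.008]]]:
        draw(im,f,off,k,T(sx,sy,sw,P),(255,0,255))
    out.append(im)
w=min(i.shape[1] for i in out); cv2.imwrite(sys.argv[7],np.vstack([i[:,:w] for i in out]))
E
python3 ov.py .559 -.1065 -82 .552 -.338 -85.5 pics/ov1.png
```

```text
bar [[ 0.6236 -0.0986]
 [ 0.4869 -0.1136]] 0.1375186182042127 yaw -83.72962207271257 [ 0.5553 -0.1061]
```

View pics/ov1.png

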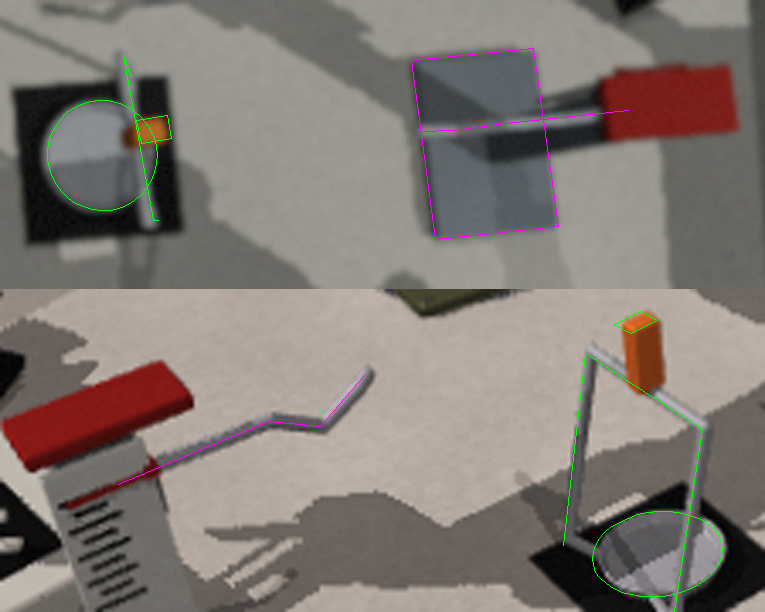

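Overlay: my cradle and scale models lie within 1–2 pixels of the image. So the cradle is at about (0.558, -0.106), yaw -84°, and the hook at (0.552, -0.338), yaw -85.5°.

```bash
python3 -c "
from h import *
C=np.array([.558,-.106]);d=lambda a:np.array([np.cos(np.radians(a)),np.sin(np.radians(a))])
p=C+.106*d(150.3)
plan([((.4521,.0945,.06),177.7,2.5),((*p,.06),150.3,3.0),((*p,.03),150.3,1.5),((*p,.0125),150.3,.5)])"
```

```text
{"travel": [[0.0, 0.0, -1.9], [0.0, 0.0, -1.9], [0.0, 0.0, -1.94], [-0.4, -2.9, 0.0], [-0.7, -2.9, 0.0], [-0.9, -2.9, 0.0], [-1.2, -2.7, 0.0], [-1.5, -2.56, 0.0], [0.0, 0.0, 1.0], [0.0, 0.0, 1.0]], "rot": [[0.0, 0.0, 0.0], [0.0, 0.0, 0.1], [0.0, 0.0, 0.0], [0.0, 0.0, 5.5], [0.0, 0.0, 5.5], [0.0, 0.0, 5.4], [0.0, 0.0, 5.5], [0.0, 0.0, 5.5], [0.0, 0.0, 0.0], [0.0, 0.0, 0.0]]}
{"travel": [[0.0, 0.0, 1.0], [0.0, 0.0, 0.4], [0.0, 0.0, 0.5], [0.0, 0.0, 0.4], [0.0, 0.0, 0.45]], "rot": [[0.0, 0.0, 0.0], [0.0, 0.0, 0.0], [0.0, 0.0, 0.0], [0.0, 0.0, 0.0], [0.0, 0.0, 0.0]]}
```

{"fn": "carry_out", "kwargs": {"travel": [[0,0,-1.9],[0,0,-1.9],[0,0,-1.9],[-0.4,-2.9,0],[-0.7,-2.9,0],[-0.9,-2.9,0],[-1.2,-2.7,0],[-1.5,-2.6,0],[0,0,0],[0,0,0]], "rot": [[0,0,0],[0,0,0],[0,0,0],[0,0,5.5],[0,0,5.5],[0,0,5.4],[0,0,5.5],[0,0,5.5],[0,0,0],[0,0,0]]}}

```text
time: 7.75
tool_pos: [0.4659, -0.0549, 0.0595]
tool_rot: [-0.806, -3.036, -0.001]
contact_force: [0.4, 1.5, -1.2]
finger_gap: 0.0162
gripper_force: 30.0
```

Run:
```python
from h import *
np.set_printoptions(precision=4,suppress=True)
print(yaw()[:2],robot.observe()["gripper_force"])
f=robot.grab_frame("top");g=robot.grab_frame("scene")
a,b=[cv2.resize(i["color"][t:t+120,l:l+150,::-1],None,fx=3.3,fy=3.3,interpolation=cv2.INTER_CUBIC) for i,l,t in ((f,310,130),(g,200,180))]
cv2.imwrite("pics/c1.png",np.hstack([a,b])[:,:800])
```

```text
(array([ 0.4659, -0.0549,  0.0595]), np.float64(150.27339507780798)) 29.994208216667175
```

View pics/c1.png

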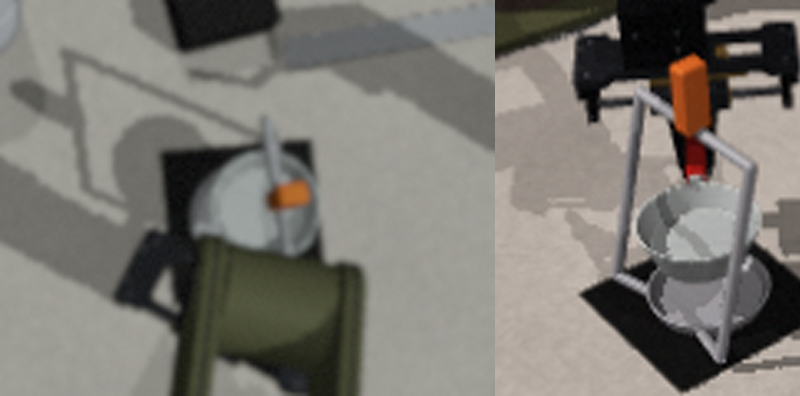

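The red pan hangs level over the dish: top crop pan centre about (255,205), with the dish just under it in the scene crop. I'm lowering it.

{"fn": "carry_out", "kwargs": {"travel": [[0.1,0.15,1],[0,0,1],[0,0,1],[0,0,0.5],[0,0,0.5],[0,0,0.4],[0,0,0.3],[0,0,0],[0,0,0]], "rot": [[0,0,0],[0,0,0],[0,0,0],[0,0,0],[0,0,0],[0,0,0],[0,0,0],[0,0,0],[0,0,0]]}}

```text
time: 8.6
tool_pos: [0.4663, -0.0522, 0.0128]
tool_rot: [0.802, 3.037, 0.0]
contact_force: [-0.3, 0.2, -1.2]
finger_gap: 0.0158
gripper_force: 30.0
```

{"fn": "carry_out", "kwargs": {"travel": [[0,0,0.1],[0,0,0],[0,0,0],[0,0,0],[0,0,0],[1,0,0],[1,0,-1],[1,0,-2],[1,0,-3],[1,0,-3]], "rot": [[0,0,0],[0,0,0],[0,0,0],[0,0,0],[0,0,0],[0,0,0],[0,0,0],[0,0,0],[0,0,0],[0,0,0]], "hand": 0.2}}

```text
time: 9.43
tool_pos: [0.4203, -0.0266, 0.1014]
tool_rot: [-0.802, -3.034, 0.0]
contact_force: [1.2, 1.3, 0.3]
finger_gap: 0.0377
gripper_force: 0.0
```

```bash
cat >> h.py <<'E'
def grasp(c,r=.106,**k):
    f=robot.grab_frame("top")
    o=[q for q in pan(f,"top",c) if .045<q[2]<.055]
    for q in o: print(c,np.round(q[1],4),round(q[2],4),round(q[3],1),round(q[5],4))
    q=o[0]; a=np.radians(q[3]); return np.array(q[1])+r*np.array([np.cos(a),np.sin(a)]),q[3]%360
E
python3 - <<'E'
from h import *
print(yaw()[:2])
g,a=grasp("green"); print(g,a)
plan([((*g,.10),a,3.5)])
E
```

```text
(array([ 0.42030276, -0.02662919,  0.10135792]), np.float64(150.40508247746862))
green [0.6129 0.202 ] 0.0504 -173.1 0.0905
[0.50762429 0.18924518] 186.9235496336473
{"travel": [[0.5, 3.3, 0.1], [0.2, 3.3, 0.1], [-0.1, 3.3, 0.1], [-0.4, 3.3, 0.1], [-0.7, 3.2, 0.1], [-1.0, 3.2, 0.1], [-1.28, 3.02, 0.11]], "rot": [[0.0, 0.1, -5.2], [0.0, 0.1, -5.2], [0.0, 0.0, -5.2], [0.0, 0.1, -5.2], [0.0, 0.1, -5.3], [0.0, 0.1, -5.2], [0.0, 0.1, -5.2]]}
```

Going over the green grip, then one wrist measurement.

{"fn": "carry_out", "kwargs": {"travel": [[0.5,3.3,0],[0.2,3.3,0],[-0.1,3.3,0],[-0.4,3.3,0],[-0.7,3.2,0],[-1.0,3.2,0],[-1.3,3.0,0],[0,0,0],[0,0,0]], "rot": [[0,0,-5.2],[0,0,-5.2],[0,0,-5.2],[0,0,-5.2],[0,0,-5.3],[0,0,-5.2],[0,0,-5.2],[0,0,0],[0,0,0]]}}

```text
time: 10.28
tool_pos: [0.5051, 0.1899, 0.1005]
tool_rot: [0.192, -3.134, 0.001]
contact_force: [-0.4, 0.1, 0.3]
finger_gap: 0.0382
gripper_force: 0.0
```

```bash
cat >> h.py <<'E'
def wgrip(c):
    """grasp point (106 mm from axis), handle angle, pan centre from the wrist camera"""
    f=robot.grab_frame("wrist"); h=colmask(f,c).astype(np.uint8)
    n,l,st,ce=cv2.connectedComponentsWithStats(h); p,y,M=yaw()
    b=[]
    for i in range(1,n):
        if st[i,4]<200: continue
        g=plane(f,pts(l==i),.032).astype(np.float32); r=cv2.minAreaRect(g); b.append((np.linalg.norm(np.array(r[0])-p[:2]),r,st[i]))
    _,r,s=min(b,key=lambda v:v[0]); B=cv2.boxPoints(r); e=[B[1]-B[0],B[2]-B[1]]; u=max(e,key=np.linalg.norm); u=u/np.linalg.norm(u)
    if u@M[:2,0]<0: u=-u
    gc=np.array(r[0]); print(c,'grip',gc.round(4),'size',np.round(r[1],4),s)
    a=np.degrees(np.arctan2(u[1],u[0])); print('centre',(gc-.0915*u).round(4),'tool',p.round(4),round(y,1))
    return gc+.0145*u,a
E
python3 - <<'E'
from h import *
g,a=wgrip("green"); print(g,a)
plan([((*g,.06),a,2.5),((*g,.004),a,1.5)])
E
```

```text
green grip [0.5193 0.1919] size [0.065  0.0157] [ 307  190   19   70 1224]
centre [0.6103 0.2017] tool [0.5048 0.1889 0.1004] -173.1
[0.50490175 0.1903061 ] -173.84044
{"travel": [[0.0, 0.1, 2.0], [-0.04, 0.05, 2.04], [0.0, 0.0, 1.4], [0.0, 0.0, 1.4], [0.0, 0.0, 1.4], [0.0, 0.0, 1.4]], "rot": [[0.0, -0.1, 0.4], [0.0, 0.0, 0.4], [0.0, 0.0, 0.0], [0.0, 0.0, 0.0], [0.0, 0.0, 0.0], [0.0, 0.0, 0.0]]}
```

{"fn": "carry_out", "kwargs": {"travel": [[0,0.1,2],[0,0,2],[0,0,1.4],[0,0,1.4],[0,0,1.4],[0,0,1.2],[0,0,0]], "rot": [[0,0,0.4],[0,0,0.4],[0,0,0],[0,0,0],[0,0,0],[0,0,0],[0,0,0]]}}

```text
time: 10.92
tool_pos: [0.5028, 0.188, 0.0045]
tool_rot: [0.164, -3.132, 0.002]
contact_force: [-0.6, -0.2, -0.1]
finger_gap: 0.0381
gripper_force: 0.0
```

{"fn": "carry_out", "kwargs": {"travel": [[0,0,0],[0,0,0],[0,0,0],[0,0,0],[0,0,0],[0,0,0],[0,0,0],[0,0,0]], "rot": [[0,0,0],[0,0,0],[0,0,0],[0,0,0],[0,0,0],[0,0,0],[0,0,0],[0,0,0]], "hand": 1}}

```text
time: 11.58
tool_pos: [0.5064, 0.19, 0.0085]
tool_rot: [-0.167, 3.136, 0.0]
contact_force: [-0.8, -1.1, 4.7]
finger_gap: 0.0158
gripper_force: 30.0
```

```bash
cat >> h.py <<'E'
C=np.array([.558,-.106])
def d(a): return np.array([np.cos(np.radians(a)),np.sin(np.radians(a))])
E
python3 - <<'E'
from h import *
p,y,M=yaw(); print(p,y)
f=robot.grab_frame("top")
for o in pan(f,"top","red",.01): print(o)
t=C+.106*d(42.3)
plan([((*p[:2],.11),y,3),((*t,.09),42.3,3)])
E
```

```text
[0.50637306 0.18997718 0.00850558] -173.89473132450107
(0.76, [0.5610194206237793, -0.10718449205160141], 0.04964877665042877, np.float64(149.56074343530744), array([ 0.48603766, -0.06312387]), np.float64(0.08696897458169718), 116)
{"travel": [[0.0, 0.0, -2.5], [0.0, 0.0, -2.6], [0.0, 0.0, -2.5], [-0.02, 0.0, -2.56], [-0.5, -1.1, 0.1], [-0.6, -1.1, 0.1], [-0.8, -1.0, 0.1], [-0.9, -0.8, 0.1], [-0.9, -0.8, 0.1], [-1.1, -0.7, 0.1]], "rot": [[0.0, 0.0, 0.0], [0.0, 0.0, 0.0], [0.0, 0.1, 0.0], [0.0, 0.0, 0.0], [0.0, 0.0, 6.8], [0.0, 0.0, 6.9], [0.0, 0.0, 6.8], [0.0, 0.0, 6.9], [0.0, 0.0, 6.8], [0.0, 0.0, 6.9]]}
{"travel": [[-1.1, -0.5, 0.1], [-1.2, -0.4, 0.1], [-1.2, -0.2, 0.1], [-1.2, -0.1, 0.1], [-1.3, 0.0, 0.0], [-1.2, 0.2, 0.1], [-1.2, 0.4, 0.1], [-1.1, 0.4, 0.1], [-1.1, 0.6, 0.1], [-1.0, 0.8, 0.1]], "rot": [[0.0, 0.0, 6.8], [0.0, 0.0, 6.9], [0.0, 0.0, 6.8], [0.0, 0.0, 6.9], [0.0, 0.0, 6.8], [0.0, 0.0, 6.9], [0.0, 0.0, 6.8], [0.0, 0.0, 6.9], [0.0, 0.0, 6.8], [0.0, 0.0, 6.9]]}
{"travel": [[-0.9, 0.8, 0.1], [-0.7, 1.0, 0.1], [-0.7, 1.0, 0.1], [-0.5, 1.1, 0.1], [-0.45, 1.2, 0.1]], "rot": [[0.0, 0.0, 6.8], [0.0, 0.0, 6.9], [0.0, 0.0, 6.8], [0.0, 0.0, 6.9], [0.0, 0.0, 6.8]]}
```

Run:
```python
from h import *
p,y,M=yaw()
S=C+.14*d(96.3)+.105*d(42.3); t=C+.105*d(42.3)
a=plan([((*p[:2],.09),y,3),((*S,.09),42.3,3)])
print(); plan([((*t,.07),42.3,3)],p=a[0],M=a[1])
```

```text
{"travel": [[0.0, 0.0, -2.7], [0.0, 0.0, -2.7], [-0.01, 0.0, -2.76], [-0.5, -0.5, 0.0], [-0.5, -0.4, 0.0], [-0.6, -0.3, 0.0], [-0.7, -0.3, 0.0], [-0.6, -0.2, 0.0], [-0.7, -0.1, 0.0], [-0.6, 0.0, 0.0]], "rot": [[0.0, 0.0, 0.0], [0.0, 0.1, 0.0], [0.0, 0.0, 0.0], [0.0, 0.0, 6.8], [0.0, 0.0, 6.9], [0.0, 0.0, 6.8], [0.0, 0.0, 6.9], [0.0, 0.0, 6.8], [0.0, 0.0, 6.9], [0.0, 0.0, 6.8]]}
{"travel": [[-0.7, 0.1, 0.0], [-0.7, 0.1, 0.0], [-0.6, 0.2, 0.0], [-0.6, 0.3, 0.0], [-0.6, 0.4, 0.0], [-0.5, 0.4, 0.0], [-0.5, 0.5, 0.0], [-0.4, 0.6, 0.0], [-0.4, 0.5, 0.0], [-0.2, 0.7, 0.0]], "rot": [[0.0, 0.0, 6.9], [0.0, 0.0, 6.8], [0.0, 0.0, 6.9], [0.0, 0.0, 6.8], [0.0, 0.0, 6.9], [0.0, 0.0, 6.8], [0.0, 0.0, 6.9], [0.0, 0.0, 6.8], [0.0, 0.0, 6.9], [0.0, 0.0, 6.8]]}
{"travel": [[-0.2, 0.6, 0.0], [-0.2, 0.7, 0.0], [0.0, 0.7, 0.0], [0.04, 0.65, 0.0]], "rot": [[0.0, 0.0, 6.9], [0.0, 0.0, 6.8], [0.0, 0.0, 6.9], [0.0, 0.0, 6.8]]}

{"travel": [[-1.6, 2.3, 0.4], [-1.7, 2.2, 0.4], [-1.6, 2.3, 0.4], [-1.7, 2.3, 0.4], [-1.63, 2.23, 0.4]], "rot": [[0.0, 0.0, 0.0], [0.0, 0.0, 0.0], [0.0, 0.0, 0.0], [0.0, 0.0, 0.0], [0.0, 0.0, 0.0]]}
```

{"fn": "carry_out", "kwargs": {"travel": [[0,0,-2.7],[0,0,-2.7],[0,0,-2.8],[-0.5,-0.5,0],[-0.5,-0.4,0],[-0.6,-0.3,0],[-0.7,-0.3,0],[-0.6,-0.2,0],[-0.7,-0.1,0],[-0.6,0,0]], "rot": [[0,0,0],[0,0,0],[0,0,0],[0,0,6.8],[0,0,6.9],[0,0,6.8],[0,0,6.9],[0,0,6.8],[0,0,6.9],[0,0,6.8]]}}

```text
time: 12.52
tool_pos: [0.5423, 0.161, 0.0883]
tool_rot: [-1.128, -2.929, 0.002]
contact_force: [0.5, 0.0, -1.7]
finger_gap: 0.0156
gripper_force: 30.0
```

{"fn": "carry_out", "kwargs": {"travel": [[-0.7,0.1,0],[-0.7,0.1,0],[-0.6,0.2,0],[-0.6,0.3,0],[-0.6,0.4,0],[-0.5,0.4,0],[-0.5,0.5,0],[-0.4,0.6,0],[-0.4,0.5,0],[-0.2,0.7,0]], "rot": [[0,0,6.9],[0,0,6.8],[0,0,6.9],[0,0,6.8],[0,0,6.9],[0,0,6.8],[0,0,6.9],[0,0,6.8],[0,0,6.9],[0,0,6.8]]}}

```text
time: 13.35
tool_pos: [0.5973, 0.1203, 0.0881]
tool_rot: [-2.582, -1.787, 0.003]
contact_force: [-0.1, -0.3, -1.6]
finger_gap: 0.0156
gripper_force: 30.0
```

{"fn": "carry_out", "kwargs": {"travel": [[-0.2,0.6,0],[-0.2,0.7,0],[0,0.7,0],[0,0.7,0],[0,0,0],[0,0,0]], "rot": [[0,0,6.9],[0,0,6.8],[0,0,6.9],[0,0,6.8],[0,0,0],[0,0,0]]}}

```text
time: 13.85
tool_pos: [0.619, 0.103, 0.0885]
tool_rot: [-2.928, -1.137, 0.003]
contact_force: [-0.4, -0.2, -1.4]
finger_gap: 0.0159
gripper_force: 30.0
```

Run:
```python
from h import *
p,y,M=yaw();s=robot.observe(); print(p,y,s["finger_gap"],s["qpos"])
plan([((*(C+.105*d(42.3)),.07),42.3,3)])
```

```text
[0.61895058 0.10303539 0.0885269 ] 42.458956231506335 0.015876094679488476 [7.92489489e-02 1.83313772e-01 1.80493107e+00 4.19564343e-04
 1.15527573e+00 9.08827914e-01]
{"travel": [[-1.6, 2.3, 0.4], [-1.6, 2.2, 0.3], [-1.7, 2.3, 0.4], [-1.6, 2.3, 0.4], [-1.59, 2.25, 0.35]], "rot": [[0.0, 0.0, 0.0], [0.0, 0.0, 0.1], [-0.1, 0.0, 0.0], [0.0, 0.1, 0.0], [0.0, 0.0, 0.1]]}
```

{"fn": "carry_out", "kwargs": {"travel": [[-1.6,2.3,0.4],[-1.6,2.2,0.3],[-1.7,2.3,0.4],[-1.6,2.3,0.4],[-1.6,2.3,0.3],[0,0,0],[0,0,0]], "rot": [[0,0,0],[0,0,0.1],[0,0,0],[0,0,0],[0,0,0.1],[0,0,0],[0,0,0]]}}

```text
time: 14.43
tool_pos: [0.6356, -0.0366, 0.0709]
tool_rot: [-2.931, -1.128, 0.002]
contact_force: [-0.0, 0.2, -1.0]
finger_gap: 0.0157
gripper_force: 30.0
```

Run:
```python
from h import *
p,y,M=yaw(); print(p,y,p[:2]-.105*d(y))
f=robot.grab_frame("top");g=robot.grab_frame("scene")
a,b=[cv2.resize(i["color"][t:t+120,l:l+150,::-1],None,fx=3.3,fy=3.3,interpolation=cv2.INTER_CUBIC) for i,l,t in ((f,310,130),(g,200,180))]
cv2.imwrite("pics/c2.png",np.hstack([a,b])[:,:800])
t=C+.105*d(42.3)
plan([((*t,.045),42.3,1),((*t,.032),42.3,.4)])
```

```text
[ 0.63559761 -0.03655995  0.0708841 ] 42.09948628275934 [ 0.55768952 -0.10695405]
{"travel": [[0.0, 0.0, 0.9], [0.0, 0.0, 0.9], [-0.03, 0.02, 0.83], [0.0, 0.0, 0.3], [0.0, 0.0, 0.4], [0.0, 0.0, 0.3], [0.0, 0.0, 0.3]], "rot": [[0.0, 0.0, 0.0], [0.0, 0.0, -0.1], [-0.1, 0.0, 0.0], [0.0, 0.0, 0.0], [0.0, 0.0, 0.0], [0.0, 0.0, 0.0], [0.0, 0.0, 0.0]]}
```

View pics/c2.png

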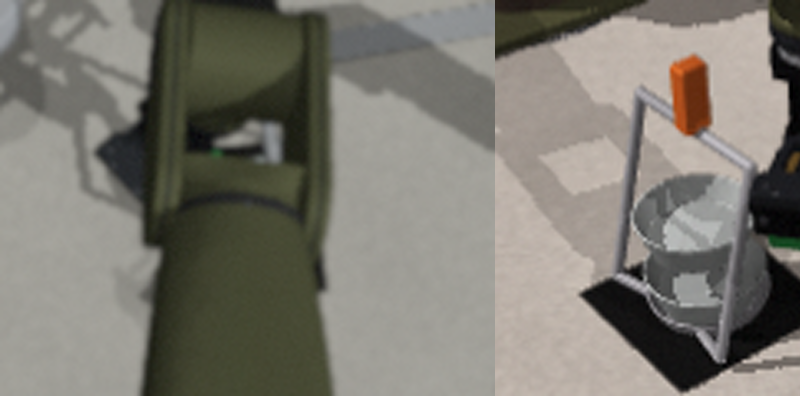

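Green is above red much as red was above the dish (scene crop 695,215 against 707,285). I'm lowering it and releasing.

{"fn": "carry_out", "kwargs": {"travel": [[0,0,0.9],[0,0,0.9],[0,0,0.8],[0,0,0.3],[0,0,0.4],[0,0,0.3],[0,0,0.3],[0,0,0],[0,0,0]], "rot": [[0,0,0],[0,0,0],[0,0,0],[0,0,0],[0,0,0],[0,0,0],[0,0,0],[0,0,0],[0,0,0]]}}

```text
time: 15.28
tool_pos: [0.6369, -0.0358, 0.0332]
tool_rot: [2.931, 1.128, 0.002]
contact_force: [1.1, 1.4, 0.9]
finger_gap: 0.0154
gripper_force: 30.0
```

{"fn": "carry_out", "kwargs": {"travel": [[0,0,0],[0,0,0],[0,0,0],[0,0,0],[0,0,0],[1,0,0],[1,0,-1],[1,0,-2],[1,0,-3],[1,0,-3]], "rot": [[0,0,0],[0,0,0],[0,0,0],[0,0,0],[0,0,0],[0,0,0],[0,0,0],[0,0,0],[0,0,0],[0,0,0]], "hand": 0.2}}

```text
time: 16.12
tool_pos: [0.6737, -0.0011, 0.1234]
tool_rot: [-2.931, -1.129, 0.002]
contact_force: [-0.1, 0.8, 0.8]
finger_gap: 0.0379
gripper_force: 0.0
```

Run:
```python
from h import *
p,y,M=yaw(); print(p,y)
g,a=grasp("yellow"); print(g,a)
w=C+.2*d(96.3)
plan([((.60,.12,.14),y,3.5),((*g,.10),a,3.5)])
```

```text
[ 0.67365708 -0.00112588  0.12337578] 42.131825739860886
yellow [0.5826 0.3119] 0.0495 -166.4 0.0914
[0.47955827 0.28698047] 193.5809917414999
{"travel": [[0.5, -2.9, -0.2], [0.4, -2.8, -0.2], [0.5, -2.9, -0.2], [0.4, -2.8, -0.2], [0.45, -2.88, -0.15], [0.1, -0.9, 0.2], [0.2, -0.9, 0.2], [0.3, -0.9, 0.1], [0.5, -0.8, 0.2], [0.5, -0.8, 0.2]], "rot": [[0.1, -0.1, 0.0], [0.1, -0.1, 0.0], [0.1, -0.1, 0.0], [0.1, -0.1, 0.1], [0.1, -0.2, 0.0], [0.0, 0.0, -6.9], [0.0, 0.0, -6.9], [0.0, 0.0, -6.9], [0.0, 0.0, -6.8], [0.0, 0.0, -6.9]]}
{"travel": [[0.6, -0.7, 0.2], [0.7, -0.7, 0.2], [0.8, -0.5, 0.1], [0.8, -0.5, 0.2], [0.9, -0.3, 0.2], [0.9, -0.3, 0.2], [0.9, -0.1, 0.2], [0.9, 0.0, 0.2], [0.9, 0.1, 0.1], [1.0, 0.2, 0.2]], "rot": [[0.0, 0.0, -6.9], [0.0, 0.0, -6.9], [0.0, 0.0, -6.9], [0.0, 0.0, -6.9], [0.0, 0.0, -6.9], [0.0, 0.0, -6.8], [0.0, 0.0, -6.9], [0.0, 0.0, -6.9], [0.0, 0.0, -6.9], [0.0, 0.0, -6.9]]}
{"travel": [[0.8, 0.3, 0.2], [0.9, 0.4, 0.2], [0.8, 0.5, 0.2], [0.7, 0.6, 0.1], [0.6, 0.7, 0.2], [0.5, 0.8, 0.2], [0.51, 0.8, 0.19]], "rot": [[-0.1, 0.0, -6.9], [0.0, 0.0, -6.9], [0.0, 0.0, -6.8], [0.0, 0.0, -6.9], [0.0, 0.0, -6.9], [0.0, 0.1, -6.9], [0.0, 0.0, -6.9]]}
```

{"fn": "carry_out", "kwargs": {"travel": [[0.5,-2.9,-0.2],[0.4,-2.8,-0.2],[0.5,-2.9,-0.2],[0.4,-2.8,-0.2],[0.5,-2.9,-0.2],[0.1,-0.9,0.2],[0.2,-0.9,0.2],[0.3,-0.9,0.1],[0.5,-0.8,0.2],[0.5,-0.8,0.2]], "rot": [[0.1,-0.1,0],[0.1,-0.1,0],[0.1,-0.1,0],[0,0,0],[0,0,0],[0,0,-6.9],[0,0,-6.9],[0,0,-6.9],[0,0,-6.8],[0,0,-6.9]]}}

```text
time: 17.05
tool_pos: [0.5674, 0.1582, 0.1245]
tool_rot: [-2.457, -1.95, 0.008]
contact_force: [-0.2, -0.3, -1.3]
finger_gap: 0.0379
gripper_force: 0.0
```

{"fn": "carry_out", "kwargs": {"travel": [[0.6,-0.7,0.2],[0.7,-0.7,0.2],[0.8,-0.5,0.1],[0.8,-0.5,0.2],[0.9,-0.3,0.2],[0.9,-0.3,0.2],[0.9,-0.1,0.2],[0.9,0,0.2],[0.9,0.1,0.1],[1.0,0.2,0.2]], "rot": [[0,0,-6.9],[0,0,-6.9],[0,0,-6.9],[0,0,-6.9],[0,0,-6.9],[0,0,-6.8],[0,0,-6.9],[0,0,-6.9],[0,0,-6.9],[0,0,-6.9]]}}

```text
time: 17.88
tool_pos: [0.512, 0.2343, 0.1069]
tool_rot: [-0.923, -2.996, 0.002]
contact_force: [0.7, -0.1, 0.4]
finger_gap: 0.038
gripper_force: 0.0
```

{"fn": "carry_out", "kwargs": {"travel": [[0.8,0.3,0.2],[0.9,0.4,0.2],[0.8,0.5,0.2],[0.7,0.6,0.1],[0.6,0.7,0.2],[0.5,0.8,0.2],[0.5,0.8,0.2],[0,0,0],[0,0,0]], "rot": [[0,0,-6.9],[0,0,-6.9],[0,0,-6.8],[0,0,-6.9],[0,0,-6.9],[0,0,-6.9],[0,0,-6.9],[0,0,0],[0,0,0]]}}

```text
time: 18.63
tool_pos: [0.4738, 0.2867, 0.094]
tool_rot: [0.368, -3.113, -0.002]
contact_force: [0.2, -0.2, -0.1]
finger_gap: 0.0379
gripper_force: 0.0
```

Run:
```python
from h import *
g,a=wgrip("yellow"); print(g,a)
plan([((*g,.06),a,2.5),((*g,.003),a,1.5)])
f=robot.grab_frame("top")
for c,z in(("red",.01),("green",.024)):
  for o in pan(f,"top",c,z): print(c,o[:4],o[5])
```

```text
yellow grip [0.491  0.2908] size [0.0647 0.0158] [ 306  196   19   71 1252]
centre [0.5801 0.3113] tool [0.4741 0.2864 0.0942] -166.5
[0.47684445 0.28749102] -167.00935
{"travel": [[-0.2, 0.0, 1.7], [-0.11, 0.04, 1.71], [0.0, 0.0, 1.4], [0.0, 0.0, 1.5], [0.0, 0.0, 1.4], [0.0, 0.0, 1.4]], "rot": [[0.1, -0.2, 0.2], [0.0, -0.2, 0.3], [0.0, 0.0, 0.0], [0.0, 0.0, 0.0], [0.0, 0.0, 0.0], [0.0, 0.0, 0.0]]}
green (0.68, [0.5553784370422363, -0.10815191268920898], 0.051351338624954224, np.float64(42.239156496699984)) 0.08962817679983864
```

{"fn": "carry_out", "kwargs": {"travel": [[-0.2,0,1.7],[-0.1,0,1.7],[0,0,1.4],[0,0,1.5],[0,0,1.4],[0,0,1.2],[0,0,0]], "rot": [[0.1,-0.2,0.2],[0,-0.2,0.3],[0,0,0],[0,0,0],[0,0,0],[0,0,0],[0,0,0]]}}

```text
time: 19.42
tool_pos: [0.4749, 0.2857, 0.0022]
tool_rot: [0.356, -3.117, 0.002]
contact_force: [-0.2, 0.5, -0.1]
finger_gap: 0.038
gripper_force: 0.0
```

{"fn": "carry_out", "kwargs": {"travel": [[0,0,0],[0,0,0],[0,0,0],[0,0,0],[0,0,0],[0,0,0],[0,0,0],[0,0,0]], "rot": [[0,0,0],[0,0,0],[0,0,0],[0,0,0],[0,0,0],[0,0,0],[0,0,0],[0,0,0]], "hand": 1}}

```text
time: 20.08
tool_pos: [0.4773, 0.2873, 0.0059]
tool_rot: [-0.358, 3.12, 0.001]
contact_force: [-0.2, -0.1, 4.5]
finger_gap: 0.016
gripper_force: 30.0
```

Run:
```python
from h import *
p,y,M=yaw(); s=robot.observe();print(p,y,s["finger_gap"],s["contact_force"])
r=np.linalg.norm(p[:2]-[.5801,.3113]);print(r)
S=C+.14*d(96.3)+r*d(114.3)
plan([((*p[:2],.11),y,3),((*S,.11),114.3,3.5)])
```

```text
[0.47734461 0.28728738 0.00586697] -166.88906808386207 0.016012112581002665 [-0.18737161 -0.10780332  4.51444608]
0.10552381281046092
{"travel": [[0.0, 0.0, -2.6], [0.0, 0.0, -2.6], [0.0, 0.0, -2.6], [-0.01, 0.01, -2.61], [0.1, -1.3, 0.0], [0.0, -1.4, 0.0], [-0.2, -1.3, 0.0], [-0.3, -1.3, 0.0], [-0.5, -1.2, 0.0], [-0.6, -1.2, 0.0]], "rot": [[0.0, 0.0, 0.0], [0.0, 0.0, 0.0], [0.0, 0.1, 0.0], [0.0, 0.0, 0.0], [0.0, 0.0, 6.6], [0.0, 0.0, 6.5], [0.0, 0.0, 6.6], [0.0, 0.0, 6.6], [0.0, 0.0, 6.5], [0.0, 0.0, 6.6]]}
{"travel": [[-0.8, -1.1, 0.0], [-0.8, -1.0, 0.0], [-1.0, -0.9, 0.0], [-1.1, -0.8, 0.0], [-1.1, -0.6, 0.0], [-1.24, -0.55, -0.01]], "rot": [[0.0, 0.0, 6.6], [0.0, 0.0, 6.5], [0.0, 0.0, 6.6], [0.0, 0.0, 6.6], [0.0, 0.0, 6.5], [0.0, 0.0, 6.6]]}
```

{"fn": "carry_out", "kwargs": {"travel": [[0,0,-2.6],[0,0,-2.6],[0,0,-2.6],[0,0,-2.6],[0.1,-1.3,0],[0,-1.4,0],[-0.2,-1.3,0],[-0.3,-1.3,0],[-0.5,-1.2,0],[-0.6,-1.2,0]], "rot": [[0,0,0],[0,0,0],[0,0,0],[0,0,0],[0,0,6.6],[0,0,6.5],[0,0,6.6],[0,0,6.6],[0,0,6.5],[0,0,6.6]]}}

```text
time: 20.92
tool_pos: [0.4866, 0.2069, 0.108]
tool_rot: [-0.723, -3.055, 0.001]
contact_force: [0.3, -1.2, -1.5]
finger_gap: 0.0155
gripper_force: 30.0
```

{"fn": "carry_out", "kwargs": {"travel": [[-0.8,-1.1,0],[-0.8,-1.0,0],[-1.0,-0.9,0],[-1.1,-0.8,0],[-1.1,-0.6,0],[-1.2,-0.6,0],[0,0,0],[0,0,0]], "rot": [[0,0,6.6],[0,0,6.5],[0,0,6.6],[0,0,6.6],[0,0,6.5],[0,0,6.6],[0,0,0],[0,0,0]]}}

```text
time: 21.58
tool_pos: [0.4973, 0.1287, 0.1082]
tool_rot: [-1.702, -2.639, 0.001]
contact_force: [-0.8, -0.4, -1.4]
finger_gap: 0.016
gripper_force: 30.0
```

Run:
```python
from h import *
p,y,M=yaw(); s=robot.observe();print(p,y,s["finger_gap"],s["contact_force"])
t=C+.1055*d(114.3)
a=plan([((*t,.086),114.3,2.8)]);print(); plan([((*t,.056),114.3,1),((*t,.0435),114.3,.4)],p=a[0],M=a[1])
```

```text
[0.49728334 0.12872474 0.10821736] 114.36901024679933 0.016015651922252086 [-0.83280353 -0.39399166 -1.36466933]
{"travel": [[-2.2, -0.7, 0.4], [-2.2, -0.7, 0.3], [-2.3, -0.7, 0.4], [-2.2, -0.7, 0.4], [-2.2, -0.6, 0.3], [-2.24, -0.74, 0.41]], "rot": [[0.0, 0.0, 0.0], [0.0, 0.0, 0.0], [0.0, 0.0, 0.0], [0.0, 0.0, 0.0], [-0.1, -0.1, 0.1], [0.0, 0.0, 0.0]]}

{"travel": [[0.0, 0.0, 0.8], [0.0, 0.0, 0.7], [0.0, 0.0, 0.8], [0.0, 0.0, 0.7], [0.0, 0.0, 0.3], [0.0, 0.0, 0.3], [0.0, 0.0, 0.3], [0.0, 0.0, 0.35]], "rot": [[0.0, 0.0, 0.0], [0.0, 0.0, 0.0], [0.0, 0.0, 0.0], [0.0, 0.0, 0.0], [0.0, 0.0, 0.0], [0.0, 0.0, 0.0], [0.0, 0.0, 0.0], [0.0, 0.0, 0.0]]}
```

{"fn": "carry_out", "kwargs": {"travel": [[-2.2,-0.7,0.4],[-2.2,-0.7,0.3],[-2.3,-0.7,0.4],[-2.2,-0.7,0.4],[-2.2,-0.6,0.3],[-2.2,-0.7,0.4],[0,0,0],[0,0,0]], "rot": [[0,0,0],[0,0,0],[0,0,0],[0,0,0],[0,0,0],[0,0,0],[0,0,0],[0,0,0]]}}

```text
time: 22.25
tool_pos: [0.5149, -0.009, 0.0863]
tool_rot: [-1.703, -2.638, -0.0]
contact_force: [0.2, 0.2, -1.2]
finger_gap: 0.016
gripper_force: 30.0
```

{"fn": "carry_out", "kwargs": {"travel": [[-0.1,0,0.8],[0,0,0.7],[0,0,0.8],[0,0,0.7],[0,0,0.3],[0,0,0.3],[0,0,0.3],[0,0,0.3],[0,0,0],[0,0,0]], "rot": [[0,0,0],[0,0,0],[0,0,0],[0,0,0],[0,0,0],[0,0,0],[0,0,0],[0,0,0],[0,0,0],[0,0,0]]}}

```text
time: 23.08
tool_pos: [0.5158, -0.01, 0.0451]
tool_rot: [-1.704, -2.639, -0.001]
contact_force: [-0.5, -0.0, -1.1]
finger_gap: 0.0157
gripper_force: 30.0
```

{"fn": "carry_out", "kwargs": {"travel": [[0,0,0],[0,0,0],[0,0,0],[0,0,0],[0,0,0],[1,0,0],[1,0,-1],[1,0,-2],[1,0,-3],[1,0,-3]], "rot": [[0,0,0],[0,0,0],[0,0,0],[0,0,0],[0,0,0],[0,0,0],[0,0,0],[0,0,0],[0,0,0],[0,0,0]], "hand": 0.2}}

```text
time: 23.92
tool_pos: [0.4934, 0.0368, 0.1355]
tool_rot: [-1.702, -2.638, 0.001]
contact_force: [-0.4, 0.1, 0.0]
finger_gap: 0.0381
gripper_force: 0.0
```

Run:
```python
from h import *
p,y,M=yaw(); print(p,y)
g,a=grasp("blue"); print(g,a)
plan([((*g,.10),a,4)])
```

```text
[0.49343707 0.03681596 0.13549392] 114.33185078659203
blue [0.4513 0.5966] 0.0512 17.9 0.0896
blue [0.5986 0.4237] 0.0506 -174.0 0.0909
blue [0.3366 0.3753] 0.0513 -98.0 0.0938
[0.55210025 0.62925674] 17.94035901426805
{"travel": [[3.4, 2.0, 0.3], [3.7, 1.5, 0.3], [3.8, 1.2, 0.2], [3.9, 0.7, 0.3], [3.9, 0.2, 0.3], [4.0, -0.1, 0.3], [3.9, -0.7, 0.2], [3.8, -1.0, 0.3], [3.7, -1.5, 0.3], [3.5, -1.9, 0.3]], "rot": [[0.0, 0.0, 6.4], [0.1, 0.0, 6.5], [0.0, -0.1, 6.4], [0.1, 0.0, 6.4], [0.0, 0.0, 6.5], [0.0, 0.0, 6.4], [0.1, 0.0, 6.4], [0.0, -0.1, 6.5], [0.1, 0.0, 6.4], [0.0, 0.0, 6.4]]}
{"travel": [[3.3, -2.2, 0.2], [2.9, -2.6, 0.3], [2.7, -3.0, 0.3], [2.3, -3.2, 0.2], [2.01, -3.41, 0.31]], "rot": [[0.0, 0.0, 6.5], [0.1, -0.1, 6.4], [0.0, 0.0, 6.4], [0.1, 0.0, 6.4], [0.0, 0.0, 6.5]]}
```

Three things carry blue grips in the top view: the pan at px (217,186), with a white bowl; one at (159,235), purple; and one at (233,271), turquoise. The description fits the white one, as all the job's pans are white. I'll confirm it in a crop.

Run:
```python
from h import *
f=robot.grab_frame("top"); cv2.imwrite("pics/bl.png",cv2.resize(f["color"][160:300,135:285,::-1],None,fx=4,fy=4,interpolation=cv2.INTER_CUBIC))
a=-174.0%360; g=np.array([.5976,.4232])+.106*d(a); print(g)
plan([((*g,.10),a,4)])
```

```text
[0.49218068 0.41211998]
{"travel": [[3.1, 1.4, 0.4], [3.0, 1.7, 0.3], [2.7, 2.0, 0.4], [2.5, 2.4, 0.3], [2.2, 2.6, 0.4], [1.9, 2.8, 0.3], [1.6, 3.0, 0.4], [1.2, 3.2, 0.4], [0.8, 3.3, 0.3], [0.5, 3.4, 0.4]], "rot": [[0.0, 0.0, -6.5], [0.0, 0.1, -6.5], [0.1, 0.0, -6.5], [0.0, 0.0, -6.5], [0.0, 0.1, -6.5], [0.0, 0.0, -6.5], [0.0, 0.0, -6.6], [0.1, 0.1, -6.5], [0.0, 0.0, -6.5], [0.0, 0.0, -6.5]]}
{"travel": [[0.05, 3.42, 0.32]], "rot": [[0.0, 0.1, -6.5]]}
```

View pics/bl.png

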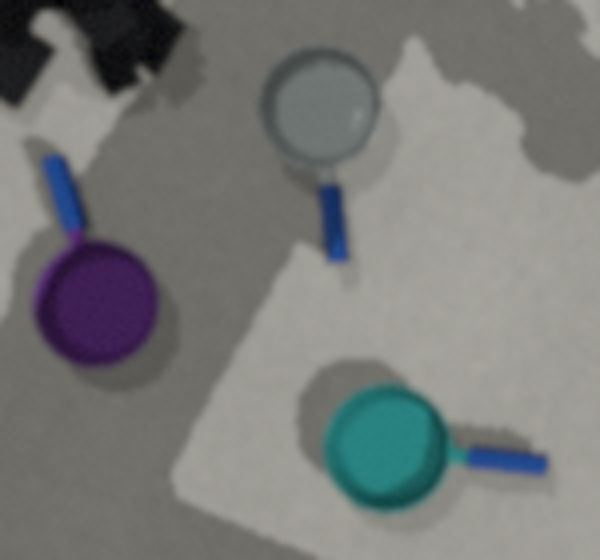

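The crop confirms it: the plain grey-white pan with the blue grip, bowl at (320,105), is pan_blue. I'm moving to it.

{"fn": "carry_out", "kwargs": {"travel": [[3.1,1.4,0.4],[3.0,1.7,0.3],[2.7,2.0,0.4],[2.5,2.4,0.3],[2.2,2.6,0.4],[1.9,2.8,0.3],[1.6,3.0,0.4],[1.2,3.2,0.4],[0.8,3.3,0.3],[0.5,3.4,0.4]], "rot": [[0,0,-6.5],[0,0.1,-6.5],[0.1,0,-6.5],[0,0,-6.5],[0,0,-6.5],[0,0,-6.5],[0,0,-6.6],[0,0,-6.5],[0,0,-6.5],[0,0,-6.5]]}}

```text
time: 24.9
tool_pos: [0.4897, 0.3781, 0.0977]
tool_rot: [-0.007, -3.137, 0.001]
contact_force: [0.5, -0.2, 0.7]
finger_gap: 0.0378
gripper_force: 0.0
```

{"fn": "carry_out", "kwargs": {"travel": [[0,3.4,0.3],[0,0,0],[0,0,0]], "rot": [[0,0,-6.5],[0,0,0],[0,0,0]]}}

```text
time: 25.15
tool_pos: [0.4898, 0.4116, 0.0944]
tool_rot: [0.165, -3.132, 0.002]
contact_force: [0.2, -0.4, -0.2]
finger_gap: 0.0381
gripper_force: 0.0
```

Run:
```python
from h import *
g,a=wgrip("blue"); print(g,a)
plan([((*g,.06),a,2.5),((*g,.003),a,1.5)])
f=robot.grab_frame("top")
for c,z in(("red",.01),("green",.024),("yellow",.038)):
  for o in pan(f,"top",c,z): print(c,o[:4],o[5])
```

```text
blue grip [0.5046 0.4154] size [0.0647 0.0155] [ 309  193   19   71 1245]
centre [0.5958 0.4226] tool [0.4902 0.4105 0.0947] -174.1
[0.49017699 0.41429317] -175.48221
{"travel": [[0.0, 0.2, 1.7], [-0.05, 0.18, 1.77], [0.0, 0.0, 1.4], [0.0, 0.0, 1.5], [0.0, 0.0, 1.4], [0.0, 0.0, 1.4]], "rot": [[0.0, -0.1, 0.7], [-0.1, -0.2, 0.7], [0.0, 0.0, 0.0], [0.0, 0.0, 0.0], [0.0, 0.0, 0.0], [0.0, 0.0, 0.0]]}
yellow (0.94, [0.56015944480896, -0.11059624701738358], 0.05024486780166626, np.float64(114.27680424367762)) 0.0901875760536027
```

{"fn": "carry_out", "kwargs": {"travel": [[0,0.2,1.7],[0,0.2,1.7],[0,0,1.4],[0,0,1.5],[0,0,1.4],[0,0,1.2],[0,0,0]], "rot": [[0,0,0.6],[0,-0.2,0.6],[0,0,0],[0,0,0],[0,0,0],[0,0,0],[0,0,0]]}}

```text
time: 25.98
tool_pos: [0.4891, 0.4131, 0.0034]
tool_rot: [0.128, -3.135, 0.004]
contact_force: [-0.4, -0.6, -0.1]
finger_gap: 0.038
gripper_force: 0.0
```

{"fn": "carry_out", "kwargs": {"travel": [[0,0,0],[0,0,0],[0,0,0],[0,0,0],[0,0,0],[0,0,0],[0,0,0],[0,0,0]], "rot": [[0,0,0],[0,0,0],[0,0,0],[0,0,0],[0,0,0],[0,0,0],[0,0,0],[0,0,0]], "hand": 1}}

```text
time: 26.65
tool_pos: [0.4916, 0.4152, 0.0081]
tool_rot: [-0.129, 3.136, 0.003]
contact_force: [-0.6, -0.3, 3.8]
finger_gap: 0.0159
gripper_force: 30.0
```

Run:
```python
from h import *
p,y,M=yaw(); s=robot.observe();print(p,y,s["finger_gap"],s["contact_force"])
r=np.linalg.norm(p[:2]-[.5958,.4226]);print(r)
S=C+.14*d(96.3)+r*d(78.3)
plan([((*p[:2],.12),y,3.2),((*S,.12),78.3,3.5)])
```

```text
[0.49155776 0.41523379 0.00811241] -175.28685546055212 0.015942291580232377 [-0.64866823 -0.33946253  3.83856654]
0.10450218084310037
{"travel": [[0.0, 0.0, -2.8], [0.0, 0.0, -2.8], [0.0, 0.0, -2.8], [-0.02, 0.01, -2.79], [-0.3, -1.8, 0.0], [-0.5, -1.7, 0.0], [-0.7, -1.7, 0.0], [-0.9, -1.5, 0.0], [-1.1, -1.5, 0.0], [-1.2, -1.3, 0.0]], "rot": [[0.0, 0.0, 0.0], [0.0, 0.1, 0.0], [0.1, 0.0, 0.0], [0.0, 0.1, 0.0], [0.0, 0.0, 6.7], [0.0, 0.0, 6.6], [0.0, 0.0, 6.7], [0.0, 0.0, 6.6], [0.0, 0.0, 6.7], [0.0, 0.0, 6.6]]}
{"travel": [[-1.4, -1.2, 0.0], [-1.5, -1.0, 0.0], [-1.6, -0.8, 0.0], [-1.7, -0.6, 0.0], [-1.8, -0.4, 0.0], [-1.8, -0.3, 0.0], [-1.8, 0.0, 0.0], [-1.7, 0.2, 0.0], [-1.8, 0.4, 0.0], [-1.71, 0.61, 0.0]], "rot": [[0.0, 0.0, 6.7], [0.0, 0.0, 6.6], [0.0, 0.0, 6.7], [0.0, 0.0, 6.6], [0.0, 0.0, 6.7], [0.0, 0.0, 6.6], [0.0, 0.0, 6.7], [0.0, 0.0, 6.6], [0.0, 0.0, 6.7], [0.0, 0.0, 6.6]]}
```

{"fn": "carry_out", "kwargs": {"travel": [[0,0,-2.8],[0,0,-2.8],[0,0,-2.8],[0,0,-2.8],[-0.3,-1.8,0],[-0.5,-1.7,0],[-0.7,-1.7,0],[-0.9,-1.5,0],[-1.1,-1.5,0],[-1.2,-1.3,0]], "rot": [[0,0,0],[0,0,0],[0.1,0,0],[0,0.1,0],[0,0,6.7],[0,0,6.6],[0,0,6.7],[0,0,6.6],[0,0,6.7],[0,0,6.6]]}}

```text
time: 27.48
tool_pos: [0.517, 0.3088, 0.1181]
tool_rot: [-0.958, -2.99, 0.004]
contact_force: [-0.2, 0.1, -1.1]
finger_gap: 0.0161
gripper_force: 30.0
```

{"fn": "carry_out", "kwargs": {"travel": [[-1.4,-1.2,0],[-1.5,-1.0,0],[-1.6,-0.8,0],[-1.7,-0.6,0],[-1.8,-0.4,0],[-1.8,-0.3,0],[-1.8,0,0],[-1.7,0.2,0],[-1.8,0.4,0],[-1.7,0.6,0]], "rot": [[0,0,6.7],[0,0,6.6],[0,0,6.7],[0,0,6.6],[0,0,6.7],[0,0,6.6],[0,0,6.7],[0,0,6.6],[0,0,6.7],[0,0,6.6]]}}

```text
time: 28.32
tool_pos: [0.5623, 0.1342, 0.1184]
tool_rot: [-2.441, -1.976, 0.004]
contact_force: [-0.0, 0.7, -1.1]
finger_gap: 0.0157
gripper_force: 30.0
```

{"fn": "carry_out", "kwargs": {"travel": [[0,0,0],[0,0,0]], "rot": [[0,0,0],[0,0,0]]}}

```text
time: 28.48
tool_pos: [0.5625, 0.1345, 0.1186]
tool_rot: [-2.436, -1.983, 0.003]
contact_force: [0.5, -0.4, -1.3]
finger_gap: 0.0161
gripper_force: 30.0
```

Run:
```python
from h import *
p,y,M=yaw(); s=robot.observe();print(p,y,s["finger_gap"],s["contact_force"])
t=C+.1045*d(78.3); print(t)
a=plan([((*t,.104),78.3,2.8)]);print(); plan([((*t,.072),78.3,1),((*t,.0595),78.3,.4)],p=a[0],M=a[1])
```

```text
[0.56247725 0.1345413  0.11858434] 78.30277169736964 0.01612469534967581 [ 0.50880865 -0.35028478 -1.30050295]
[ 0.57919127 -0.00367122]
{"travel": [[-2.6, 0.9, 0.3], [-2.7, 0.9, 0.3], [-2.6, 0.9, 0.3], [-2.7, 0.9, 0.3], [-2.59, 0.84, 0.27]], "rot": [[0.0, 0.0, 0.0], [0.0, 0.0, 0.0], [-0.1, 0.0, 0.0], [0.0, 0.0, 0.0], [0.0, 0.1, 0.0]]}

{"travel": [[0.0, 0.0, 0.8], [0.0, 0.0, 0.8], [0.0, 0.0, 0.8], [-0.01, 0.0, 0.8], [0.0, 0.0, 0.3], [0.0, 0.0, 0.3], [0.0, 0.0, 0.3], [0.0, 0.0, 0.35]], "rot": [[0.0, 0.0, 0.0], [0.0, 0.0, 0.0], [0.0, 0.0, 0.0], [0.0, 0.0, 0.0], [0.0, 0.0, 0.0], [0.0, 0.0, 0.0], [0.0, 0.0, 0.0], [0.0, 0.0, 0.0]]}
```

{"fn": "carry_out", "kwargs": {"travel": [[-2.6,0.9,0.3],[-2.7,0.9,0.3],[-2.6,0.9,0.3],[-2.7,0.9,0.3],[-2.6,0.8,0.3],[-0.1,0,0],[0,0,0],[0,0,0]], "rot": [[0,0,0],[0,0,0],[-0.1,0,0],[0,0,0],[0,0.1,0],[0,0,0],[0,0,0],[0,0,0]]}}

```text
time: 29.15
tool_pos: [0.5788, -0.003, 0.1042]
tool_rot: [-2.435, -1.985, -0.002]
contact_force: [0.6, 0.4, -1.5]
finger_gap: 0.0162
gripper_force: 30.0
```

{"fn": "carry_out", "kwargs": {"travel": [[0,0,0.8],[0,0,0.8],[0,0,0.8],[0,0,0.8],[0,0,0.3],[0,0,0.3],[0,0,0.3],[0,0,0.3],[0,0,0],[0,0,0]], "rot": [[0,0,0],[0,0,0],[0,0,0],[0,0,0],[0,0,0],[0,0,0],[0,0,0],[0,0,0],[0,0,0],[0,0,0]]}}

```text
time: 29.98
tool_pos: [0.5798, -0.0041, 0.0612]
tool_rot: [2.435, 1.983, 0.004]
contact_force: [0.7, -0.5, -1.2]
finger_gap: 0.0156
gripper_force: 30.0
```

{"fn": "carry_out", "kwargs": {"travel": [[0,0,0],[0,0,0],[0,0,0],[0,0,0],[0,0,0],[1,0,0],[1,0,-1],[1,0,-2],[1,0,-3],[1,0,-3]], "rot": [[0,0,0],[0,0,0],[0,0,0],[0,0,0],[0,0,0],[0,0,0],[0,0,0],[0,0,0],[0,0,0],[0,0,0]], "hand": 0.2}}

```text
time: 30.82
tool_pos: [0.5885, 0.0463, 0.1513]
tool_rot: [-2.435, -1.984, -0.0]
contact_force: [-0.1, -1.0, -0.1]
finger_gap: 0.038
gripper_force: 0.0
```

{"fn": "carry_out", "kwargs": {"travel": [[4,0,-2],[4,0,-2],[4,0,-2],[0,0,0]], "rot": [[0,0,0],[0,0,0],[0,0,0],[0,0,0]]}}

```text
time: 31.15
tool_pos: [0.6145, 0.1612, 0.2131]
tool_rot: [2.428, 1.988, 0.018]
contact_force: [0.7, -0.2, 1.3]
finger_gap: 0.0381
gripper_force: 0.0
```

Run:
```python
from h import *
p,y,M=yaw(); print(p,y)
f=robot.grab_frame("top");g=robot.grab_frame("scene")
for c,z in(("red",.01),("green",.024),("yellow",.038),("blue",.052)):
  for o in pan(f,"top",c,z): print(c,o[:4],o[5])
o=pts(colmask(f,'orange',[360,150,410,220])); o2=pts(colmask(g,'orange',[225,190,290,235])); print('orange tri',tri(f,o.mean(0)[None],g,o2.mean(0)[None]))
a,b=[cv2.resize(i["color"][t:t+120,l:l+120,::-1],None,fx=3.3,fy=3.3,interpolation=cv2.INTER_CUBIC) for i,l,t in ((f,325,130),(g,200,180))]
cv2.imwrite("pics/c3.png",np.hstack([a,b])[:,:800])
```

```text
[0.61446988 0.16117667 0.21310205] 78.6332249502621
blue (0.85, [0.34012091159820557, 0.36362192034721375], 0.048208605498075485, np.float64(-97.42542884674444)) 0.08794931600940552
blue (0.75, [0.5572563409805298, -0.11022685468196869], 0.049489110708236694, np.float64(78.05223334064773)) 0.08978950528512572
blue (0.56, [0.45226767659187317, 0.5787559747695923], 0.049279458820819855, np.float64(17.000874703941946)) 0.08324298678114188
orange tri (array([ 0.5600259 , -0.10646829,  0.20977668]), np.float64(0.0018446372391346826))
```

View pics/c3.png

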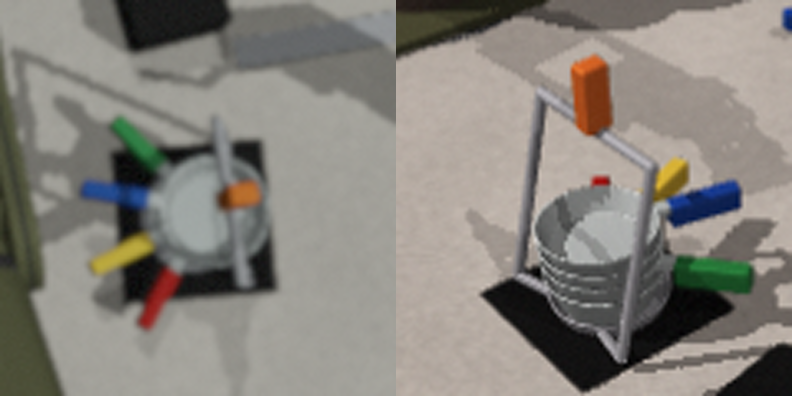

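All four rims are evenly spaced and level, with the handles fanned out. In the top crop the tips are green (120,125), blue (88,190), yellow (97,267) and red (148,320). Next I grip the orange block.

Run:
```python
from h import *
a=plan([((.60,.10,.30),96.3,3.5),((.5595,-.1065,.28),96.3,3.5),])
print();plan([((.5595,-.1065,.193),96.3,2)],p=a[0],M=a[1])
```

```text
{"travel": [[-1.4, 0.0, -2.4], [-1.3, -0.1, -2.3], [-1.4, -0.2, -2.4], [-1.3, -0.32, -2.37], [-2.9, -0.9, 0.3], [-2.8, -0.9, 0.3], [-2.9, -0.9, 0.3], [-2.9, -0.9, 0.2], [-2.8, -0.9, 0.3], [-2.9, -0.9, 0.3]], "rot": [[0.0, 0.0, -4.5], [0.0, 0.0, -4.5], [0.0, 0.0, -4.5], [0.0, 0.0, -4.6], [0.0, 0.0, 0.0], [0.0, 0.0, 0.0], [0.0, 0.0, 0.0], [0.0, 0.0, 0.0], [0.0, 0.0, 0.0], [0.0, 0.0, 0.0]]}
{"travel": [[-2.88, -0.91, 0.3]], "rot": [[0.0, 0.0, 0.0]]}

{"travel": [[0.0, 0.0, 1.7], [0.0, 0.0, 1.8], [0.0, 0.0, 1.7], [0.0, 0.0, 1.8], [0.01, 0.01, 1.7]], "rot": [[0.0, 0.0, 0.0], [0.0, 0.0, 0.0], [0.0, 0.0, 0.0], [0.0, 0.0, 0.0], [0.0, 0.0, 0.0]]}
```

{"fn": "carry_out", "kwargs": {"travel": [[-1.4,0,-2.4],[-1.3,-0.1,-2.3],[-1.4,-0.2,-2.4],[-1.3,-0.3,-2.4],[-2.9,-0.9,0.3],[-2.8,-0.9,0.3],[-2.9,-0.9,0.3],[-2.9,-0.9,0.2],[-2.8,-0.9,0.3],[-2.9,-0.9,0.3]], "rot": [[0,0,-4.5],[0,0,-4.5],[0,0,-4.5],[0,0,-4.6],[0,0,0],[0,0,0],[0,0,0],[0,0,0],[0,0,0],[0,0,0]], "hand": -0.1}}

```text
time: 32.28
tool_pos: [0.5651, -0.0784, 0.2834]
tool_rot: [-2.096, -2.34, -0.001]
contact_force: [0.6, -0.1, -0.6]
finger_gap: 0.0523
gripper_force: 0.0
```

{"fn": "carry_out", "kwargs": {"travel": [[-2.9,-0.9,0.3],[0,0,0],[0,0,0]], "rot": [[0,0,0],[0,0,0],[0,0,0]]}}

```text
time: 32.53
tool_pos: [0.5596, -0.1078, 0.2802]
tool_rot: [-2.098, -2.337, -0.001]
contact_force: [-0.3, 0.3, -0.0]
finger_gap: 0.0522
gripper_force: 0.0
```

Run:
```python
from h import *
p,y,M=yaw(); print(p,y)
f=robot.grab_frame("wrist"); m=colmask(f,'orange').astype(np.uint8); n,l,st,ce=cv2.connectedComponentsWithStats(m)
for i in range(1,n):
    if st[i,4]>150: print(st[i],cv2.minAreaRect(plane(f,pts(l==i),.233).astype(np.float32)))
plan([((.5595,-.1065,.193),96.3,2)])
```

```text
[ 0.55962638 -0.10779855  0.28019279] 96.15384550183869
[305 182  22  42 809] ((0.55633944272995, -0.09587690979242325), (0.016828235238790512, 0.033644404262304306), 6.1947245597839355)
{"travel": [[0.0, 0.0, 1.8], [0.0, 0.0, 1.7], [0.0, 0.0, 1.8], [0.0, 0.0, 1.7], [0.02, -0.06, 1.76]], "rot": [[0.0, 0.0, 0.0], [0.0, 0.0, 0.0], [0.0, 0.0, 0.0], [0.0, -0.1, 0.0], [0.0, 0.0, 0.0]]}
```

{"fn": "carry_out", "kwargs": {"travel": [[0.2,-0.2,1.8],[0,0,1.7],[0,0,1.8],[0,0,1.7],[0,0,1.7],[0,0,0]], "rot": [[0,0,0],[0,0,0],[0,0,0],[0,0,0],[0,0,0],[0,0,0]]}}

```text
time: 33.08
tool_pos: [0.5564, -0.1023, 0.1899]
tool_rot: [-2.088, -2.339, 0.003]
contact_force: [-0.4, -0.0, -0.4]
finger_gap: 0.0521
gripper_force: 0.0
```

{"fn": "carry_out", "kwargs": {"travel": [[0,0,0],[0,0,0],[0,0,0],[0,0,0],[0,0,0],[0,0,0],[0,0,0],[0,0,0],[0,0,0],[0,0,0]], "rot": [[0,0,0],[0,0,0],[0,0,0],[0,0,0],[0,0,0],[0,0,0],[0,0,0],[0,0,0],[0,0,0],[0,0,0]], "hand": 1}}

```text
time: 33.92
tool_pos: [0.5586, -0.1043, 0.1951]
tool_rot: [2.093, 2.341, 0.002]
contact_force: [-3.6, 1.2, 4.8]
finger_gap: 0.0183
gripper_force: 30.0
```

Run:
```python
from h import *
p,y,M=yaw(); print(p,y)
plan([((*p[:2],.21),y,.6),((*p[:2],.312),y,2),((.553,-.22,.312),94.5,2)])
```

```text
[ 0.55860153 -0.10426154  0.19511167] 96.39828436461687
{"travel": [[0.0, 0.0, -0.5], [0.0, 0.0, -0.5], [0.0, 0.0, -0.49], [0.0, 0.0, -1.7], [0.0, 0.0, -1.7], [0.0, 0.0, -1.7], [0.0, 0.0, -1.7], [0.0, 0.0, -1.7], [0.0, 0.0, -1.7], [-1.9, -0.3, 0.0]], "rot": [[0.0, 0.0, 0.0], [0.1, 0.0, 0.0], [0.0, 0.0, 0.0], [0.0, 0.0, 0.0], [0.0, 0.0, 0.0], [0.0, 0.0, 0.0], [0.0, 0.0, 0.0], [0.0, 0.0, 0.0], [0.0, 0.0, 0.0], [0.0, 0.0, 0.3]]}
{"travel": [[-1.9, -0.3, 0.0], [-1.9, -0.3, 0.0], [-1.9, -0.3, 0.0], [-1.9, -0.2, 0.0], [-1.96, -0.29, 0.0]], "rot": [[0.0, 0.0, 0.3], [0.0, 0.0, 0.3], [0.0, 0.0, 0.4], [0.0, 0.0, 0.3], [0.0, 0.0, 0.3]]}
```

{"fn": "carry_out", "kwargs": {"travel": [[0,0,-0.5],[0,0,-0.5],[0,0,-0.5],[0,0,-1],[0,0,-1.7],[0,0,-1.7],[0,0,-1.7],[0,0,-1.7],[0,0,-1.7],[0,0,-1]], "rot": [[0,0,0],[0,0,0],[0,0,0],[0,0,0],[0,0,0],[0,0,0],[0,0,0],[0,0,0],[0,0,0],[0,0,0]]}}

```text
time: 34.75
tool_pos: [0.559, -0.1043, 0.3168]
tool_rot: [2.092, 2.34, 0.004]
contact_force: [0.9, -1.3, -8.6]
finger_gap: 0.018
gripper_force: 30.0
```

{"fn": "carry_out", "kwargs": {"travel": [[-1,-0.1,0],[-1.9,-0.3,0],[-1.9,-0.3,0],[-1.9,-0.3,0],[-1.9,-0.2,0],[-1.9,-0.3,0],[-1,-0.1,0],[0,0,0],[0,0,0],[0,0,0]], "rot": [[0,0,0.3],[0,0,0.3],[0,0,0.3],[0,0,0.4],[0,0,0.3],[0,0,0.3],[0,0,0],[0,0,0],[0,0,0],[0,0,0]]}}

```text
time: 35.58
tool_pos: [0.5534, -0.2193, 0.3137]
tool_rot: [-2.131, -2.307, -0.003]
contact_force: [0.1, 0.2, -8.0]
finger_gap: 0.0181
gripper_force: 30.0
```

Run:
```python
from h import *
np.set_printoptions(precision=4,suppress=True)
p,y,M=yaw(); s=robot.observe(); print(p,y,s["contact_force"],s["finger_gap"])
g=robot.grab_frame("scene"); f=robot.grab_frame("top")
cv2.imwrite("pics/h1.png",cv2.resize(g["color"][170:330,80:280,::-1],None,fx=3.7,fy=3.7,interpolation=cv2.INTER_CUBIC))
H=np.array([.552,-.338]);u=d(-85.5)
P=np.array([[*(H+x*u),z] for x,z in ((-.036,.264),(0,.24),(.032,.26))]); print('hook crop px',((proj(g,P)-[80,170]+.5)*3.7).round(0).tolist())
b=np.array([p[0],p[1]-.0015,p[2]-.021]);v=d(y-90); n=d(y)
B=np.array([[*(b[:2]+k*v),b[2]] for k in(-.068,0,.068)]); print('bar crop px',((proj(g,B)-[80,170]+.5)*3.7).round(0).tolist())
```

```text
[ 0.5534 -0.2193  0.3137] 94.53159465382376 [ 0.0623  0.2352 -7.9652] 0.01806854013806744
hook crop px [[360.0, 168.0], [312.0, 224.0], [255.0, 218.0]]
bar crop px [[425.0, 44.0], [480.0, 86.0], [540.0, 132.0]]
```

View pics/h1.png

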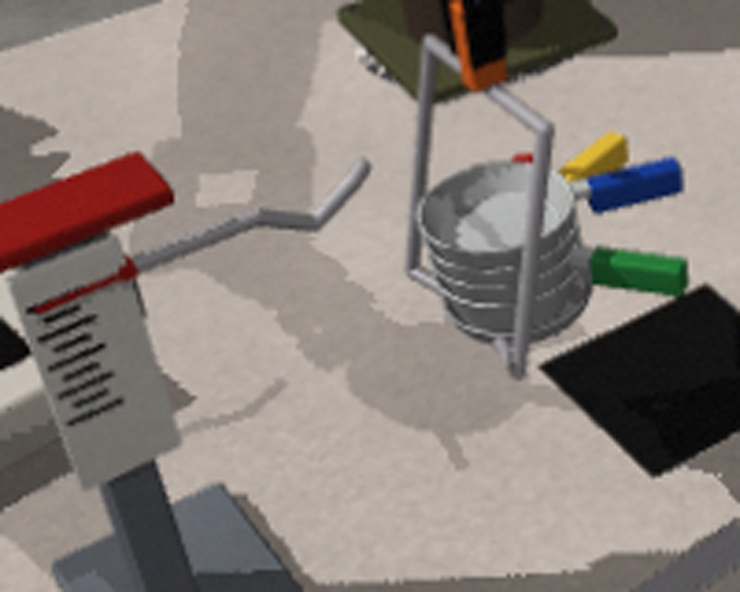

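The cradle hangs level and straight. Its bar (430,42)-(548,130) is well above the hook tip (363,165), and the saddle is at (316,222). I'm moving the bar over the hook.

{"fn": "carry_out", "kwargs": {"travel": [[-1,0.1,0],[-1.7,-0.1,0],[-1.7,-0.1,0],[-1.7,-0.2,0],[-1.7,-0.1,0],[-1.7,-0.2,0],[-1.5,-0.1,0],[-0.8,0,0],[0,0,0],[0,0,0]], "rot": [[0,0,0],[0,0,0],[0,0,0],[0,0,0],[0,0,0],[0,0,0],[0,0,0],[0,0,0],[0,0,0],[0,0,0]]}}

```text
time: 36.52
tool_pos: [0.5557, -0.3386, 0.314]
tool_rot: [-2.133, -2.306, -0.004]
contact_force: [-0.4, 1.5, -9.5]
finger_gap: 0.0178
gripper_force: 30.0
```

Run:
```python
from h import *
np.set_printoptions(precision=4,suppress=True)
p,y,M=yaw(); s=robot.observe(); print(p,y,s["contact_force"],s["finger_gap"])
g=robot.grab_frame("scene"); f=robot.grab_frame("top")
cv2.imwrite("pics/h2.png",np.vstack([cv2.resize(g["color"][185:285,80:250,::-1],None,fx=3.2,fy=3.2,interpolation=cv2.INTER_CUBIC),cv2.resize(f["color"][150:235,410:580,::-1],None,fx=3.2,fy=3.2,interpolation=cv2.INTER_CUBIC)]))
```

```text
[ 0.5557 -0.3386  0.314 ] 94.45704164455427 [-0.3859  1.477  -9.4643] 0.017799935932902834
```

View pics/h2.png

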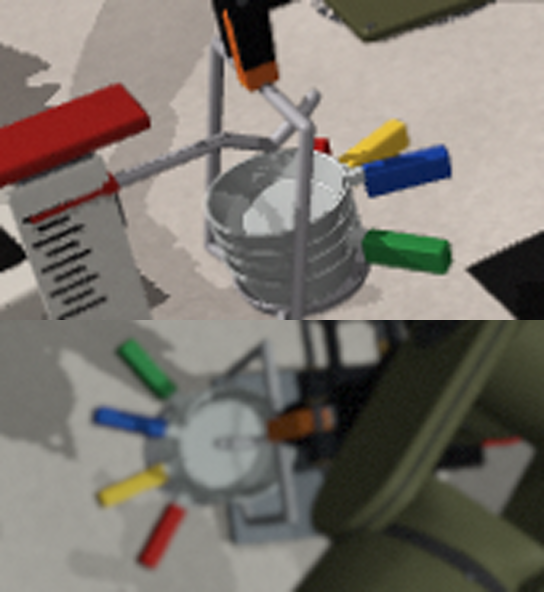

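In the scene crop the bar's middle (262,85) is straight above the saddle (268,143). I'm shifting 3 mm sideways and then lowering slowly.

{"fn": "carry_out", "kwargs": {"travel": [[0,-0.3,0.5],[0,-0.1,0.8],[0,0,0.8],[0,0,0.8],[0,0,0.4],[0,0,0.3],[0,0,0.3],[0,0,0.3],[0,0,0.3],[0,0,0.3]], "rot": [[0,0,0],[0,0,0],[0,0,0],[0,0,0],[0,0,0],[0,0,0],[0,0,0],[0,0,0],[0,0,0],[0,0,0]]}}

```text
time: 37.45
tool_pos: [0.5521, -0.3389, 0.2668]
tool_rot: [2.131, 2.306, 0.002]
contact_force: [-0.3, -0.7, -6.2]
finger_gap: 0.0176
gripper_force: 30.0
```

{"fn": "carry_out", "kwargs": {"travel": [[0,0,0.3],[0,0,0.3],[0,0,0.3],[0,0,0.3],[0,0,0.3],[0,0,0.3],[0,0,0.3],[0,0,0],[0,0,0]], "rot": [[0,0,0],[0,0,0],[0,0,0],[0,0,0],[0,0,0],[0,0,0],[0,0,0],[0,0,0],[0,0,0]]}}

```text
time: 38.2
tool_pos: [0.5521, -0.3389, 0.2456]
tool_rot: [2.131, 2.306, 0.002]
contact_force: [-1.3, 0.6, -2.3]
finger_gap: 0.018
gripper_force: 30.0
```

{"fn": "carry_out", "kwargs": {"travel": [[0,0,0.3],[0,0,0.3],[0,0,0.3],[0,0,0.1],[0,0,0],[0,0,0],[0,0,0]], "rot": [[0,0,0],[0,0,0],[0,0,0],[0,0,0],[0,0,0],[0,0,0],[0,0,0]]}}

```text
time: 38.78
tool_pos: [0.5521, -0.3389, 0.2357]
tool_rot: [2.131, 2.306, 0.002]
contact_force: [0.1, -0.7, -0.4]
finger_gap: 0.0179
gripper_force: 30.0
```

Run:
```python
from h import *
np.set_printoptions(precision=3,suppress=True)
v=[]
for i in range(6):
    robot.grab_frame("scene"); v.append(robot.observe()["contact_force"])
print(np.mean(v,0),robot.observe()["tool_pos"])
g=robot.grab_frame("scene")
cv2.imwrite("pics/h3.png",cv2.resize(g["color"][185:305,80:250,::-1],None,fx=4,fy=4,interpolation=cv2.INTER_CUBIC))
```

```text
[-0.462 -0.962 -0.201] [ 0.552 -0.339  0.236]
```

View pics/h3.png

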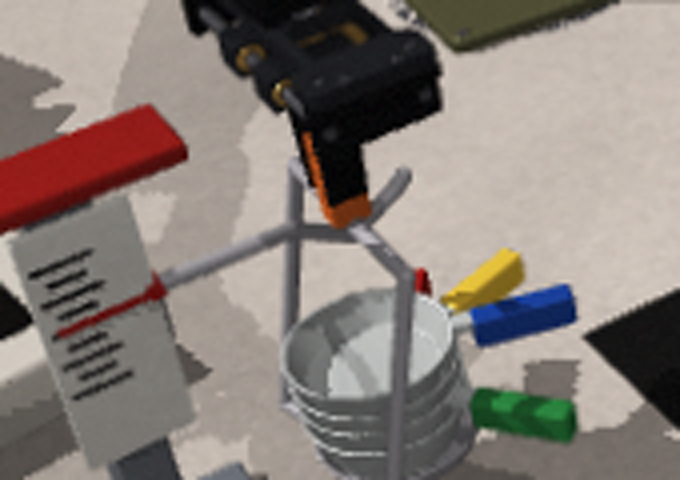

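The bar sits in the saddle at (350,230), the pointer has gone down, and the gripper carries almost no weight. I'm letting go and waiting.

{"fn": "carry_out", "kwargs": {"travel": [[0,0,0],[0,0,0],[0,0,0],[0,0,0],[0,0,0],[0,0,0],[0,0,0],[0,0,0],[0,0,0],[0,0,0]], "rot": [[0,0,0],[0,0,0],[0,0,0],[0,0,0],[0,0,0],[0,0,0],[0,0,0],[0,0,0],[0,0,0],[0,0,0]], "hand": -0.2}}

```text
time: 39.97
tool_pos: [0.5519, -0.3387, 0.2353]
tool_rot: [2.132, 2.307, 0.002]
contact_force: [-0.1, -0.3, -0.1]
finger_gap: 0.0571
gripper_force: 0.0
```

{"fn": "carry_out", "kwargs": {"travel": [[0,0,-1.5],[0,0,-2],[0,0,-2],[0,0,-2],[0,0,0],[0,0,0],[0,0,0],[0,0,0],[0,0,0],[0,0,0]], "rot": [[0,0,0],[0,0,0],[0,0,0],[0,0,0],[0,0,0],[0,0,0],[0,0,0],[0,0,0],[0,0,0],[0,0,0]]}}

```text
time: 40.8
tool_pos: [0.5514, -0.3384, 0.3087]
tool_rot: [-2.131, -2.306, -0.002]
contact_force: [-0.0, 0.1, -1.2]
finger_gap: 0.0573
gripper_force: 0.0
```

Run:
```python
from h import *
np.set_printoptions(precision=4,suppress=True)
for i in range(12):
    g=robot.grab_frame("scene")
    o=pts(colmask(g,'orange',[130,195,185,250])); b=pts(colmask(g,'blue',[180,240,240,290]))
    print(round(robot.observe()["time"],2),o.mean(0).round(2),len(o),b.mean(0).round(2))
f=robot.grab_frame("top"); p,y,M=yaw(); print(p,y)
cv2.imwrite("pics/h4.png",cv2.resize(g["color"][185:305,80:250,::-1],None,fx=4,fy=4,interpolation=cv2.INTER_CUBIC))
```

```text
40.85 [163.89 228.06] 272 [210.68 263.26]
40.9 [163.9 228.1] 273 [210.68 263.26]
40.95 [163.91 228.08] 273 [210.68 263.26]
41.0 [163.92 228.1 ] 273 [210.68 263.26]
41.05 [163.93 228.12] 274 [210.68 263.26]
41.1 [163.88 228.05] 274 [210.68 263.26]
41.15 [163.91 228.08] 273 [210.68 263.26]
41.2 [163.91 228.08] 273 [210.68 263.26]
41.25 [163.89 228.09] 276 [210.68 263.26]
41.3 [163.94 228.12] 274 [210.68 263.26]
41.35 [163.94 228.12] 274 [210.68 263.26]
41.4 [163.94 228.12] 274 [210.68 263.26]
[ 0.5518 -0.3387  0.3103] 94.50648969170942
```

View pics/h4.png

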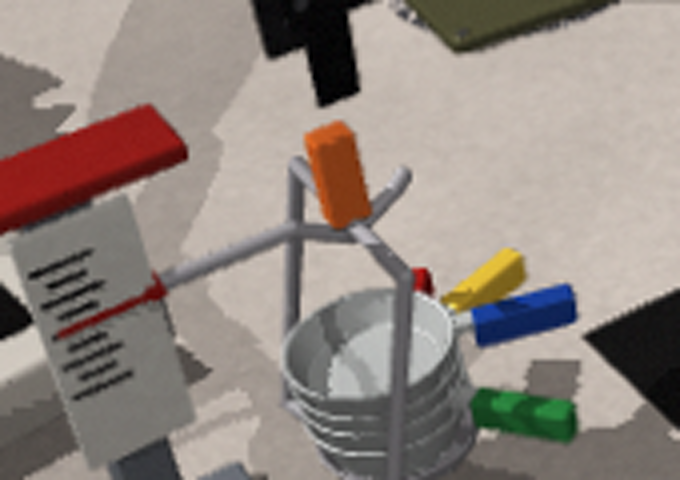

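The cradle hangs still: over 0.6 s the block's position changes by under 0.1 px. I'm waiting a little more, then regripping.

{"fn": "carry_out", "kwargs": {"travel": [[0,0,0],[0,0,0],[0,0,0],[0,0,0],[0,0,0],[0,0,0],[0,0,0],[0,0,0],[0,0,0],[0,0,0]], "rot": [[0,0,0],[0,0,0],[0,0,0],[0,0,0],[0,0,0],[0,0,0],[0,0,0],[0,0,0],[0,0,0],[0,0,0]]}}

```text
time: 42.28
tool_pos: [0.5518, -0.3387, 0.3103]
tool_rot: [2.132, 2.306, 0.002]
contact_force: [0.3, 0.2, 1.4]
finger_gap: 0.0566
gripper_force: 0.0
```

{"fn": "carry_out", "kwargs": {"travel": [[0,0,1.5],[0,0,2],[0,0,2],[0,0,1.5],[0,0,0.5],[0,0,0],[0,0,0]], "rot": [[0,0,0],[0,0,0],[0,0,0],[0,0,0],[0,0,0],[0,0,0],[0,0,0]]}}

```text
time: 42.87
tool_pos: [0.552, -0.3388, 0.2353]
tool_rot: [2.132, 2.306, 0.002]
contact_force: [-0.5, 1.0, 0.4]
finger_gap: 0.0571
gripper_force: 0.0
```

{"fn": "carry_out", "kwargs": {"travel": [[0,0,0],[0,0,0],[0,0,0],[0,0,0],[0,0,0],[0,0,0],[0,0,0],[0,0,0],[0,0,0],[0,0,0]], "rot": [[0,0,0],[0,0,0],[0,0,0],[0,0,0],[0,0,0],[0,0,0],[0,0,0],[0,0,0],[0,0,0],[0,0,0]], "hand": 1}}

```text
time: 43.7
tool_pos: [0.552, -0.3387, 0.2353]
tool_rot: [2.132, 2.306, 0.002]
contact_force: [-0.1, 0.3, -0.5]
finger_gap: 0.0179
gripper_force: 30.0
```

Lifting off the hook, slowly at first.

{"fn": "carry_out", "kwargs": {"travel": [[0,0,-0.3],[0,0,-0.4],[0,0,-0.5],[0,0,-0.6],[0,0,-0.6],[0,0,-0.6],[0,0,-0.6],[0,0,-0.6],[0,0,-0.6],[0,0,-0.6]], "rot": [[0,0,0],[0,0,0],[0,0,0],[0,0,0],[0,0,0],[0,0,0],[0,0,0],[0,0,0],[0,0,0],[0,0,0]]}}

```text
time: 44.53
tool_pos: [0.5512, -0.3382, 0.2886]
tool_rot: [-2.131, -2.306, -0.002]
contact_force: [-0.2, -0.5, -8.4]
finger_gap: 0.0182
gripper_force: 30.0
```

{"fn": "carry_out", "kwargs": {"travel": [[0,0,-0.7],[0,0,-0.7],[0,0,-0.7],[0,0,-0.6],[0,0,0],[0,0,0]], "rot": [[0,0,0],[0,0,0],[0,0,0],[0,0,0],[0,0,0],[0,0,0]]}}

```text
time: 45.03
tool_pos: [0.552, -0.3389, 0.3171]
tool_rot: [2.131, 2.305, 0.002]
contact_force: [-0.5, -0.1, -9.0]
finger_gap: 0.0176
gripper_force: 30.0
```

Run:
```python
from h import *
p,y,M=yaw(); print(p,y)
a=plan([((.5535,-.22,p[2]),94.5,2),((.5575,-.1045,p[2]),96.3,2)]); print()
plan([((.5575,-.1045,.21),96.3,2),((.5575,-.1045,.192),96.3,.4)],p=a[0],M=a[1])
```

```text
[ 0.55203675 -0.33889327  0.31710162] 94.50688123935294
{"travel": [[2.0, 0.2, 0.0], [1.9, 0.2, 0.0], [2.0, 0.1, 0.0], [2.0, 0.2, 0.0], [2.0, 0.2, 0.0], [1.94, 0.18, -0.01], [1.9, 0.2, 0.0], [1.9, 0.2, 0.0], [1.9, 0.3, 0.0], [1.9, 0.2, 0.0]], "rot": [[0.0, 0.0, 0.0], [0.0, 0.0, 0.0], [0.1, 0.0, 0.0], [0.0, 0.0, 0.0], [0.0, 0.0, 0.0], [0.0, 0.0, 0.0], [0.0, 0.0, -0.3], [0.0, 0.0, -0.3], [0.0, 0.0, -0.3], [0.0, 0.0, -0.3]]}
{"travel": [[2.0, 0.3, 0.0], [1.87, 0.26, 0.0]], "rot": [[0.0, 0.0, -0.3], [0.0, 0.0, -0.3]]}

{"travel": [[0.0, 0.0, 1.8], [0.0, 0.0, 1.8], [0.0, 0.0, 1.8], [0.0, 0.0, 1.7], [0.0, 0.0, 1.8], [0.0, -0.01, 1.81], [0.0, 0.0, 0.4], [0.0, 0.0, 0.3], [0.0, 0.0, 0.4], [0.0, 0.0, 0.3]], "rot": [[0.0, 0.0, 0.0], [0.0, 0.0, 0.0], [0.0, 0.0, 0.0], [0.0, 0.0, 0.0], [0.0, 0.0, 0.0], [0.0, 0.0, 0.0], [0.0, 0.0, 0.0], [0.0, 0.0, 0.0], [0.0, 0.0, 0.0], [0.0, 0.0, 0.0]]}
{"travel": [[0.0, 0.0, 0.4]], "rot": [[0.0, 0.0, 0.0]]}
```

{"fn": "carry_out", "kwargs": {"travel": [[1.2,0.2,0],[1.9,0.2,0],[2.0,0.1,0],[2.0,0.2,0],[2.0,0.2,0],[1.9,0.2,0],[1.9,0.2,0],[1.9,0.2,0],[1.9,0.3,0],[1.9,0.2,0]], "rot": [[0,0,0],[0,0,0],[0,0,0],[0,0,0],[0,0,0],[0,0,0],[0,0,-0.3],[0,0,-0.3],[0,0,-0.3],[0,0,-0.3]]}}

```text
time: 45.87
tool_pos: [0.5561, -0.1496, 0.3156]
tool_rot: [-2.107, -2.329, -0.002]
contact_force: [0.2, 0.8, -8.3]
finger_gap: 0.0181
gripper_force: 30.0
```

{"fn": "carry_out", "kwargs": {"travel": [[2.0,0.2,0],[1.9,0.2,0],[0.8,0,0],[0,0,0],[0,0,1],[0,0,1.8],[0,0,1.8],[0,0,1.8],[0,0,1.8],[0,0,1.0]], "rot": [[0,0,-0.3],[0,0,-0.3],[0,0,0],[0,0,0],[0,0,0],[0,0,0],[0,0,0],[0,0,0],[0,0,0],[0,0,0]]}}

```text
time: 46.7
tool_pos: [0.5541, -0.1054, 0.2205]
tool_rot: [-2.096, -2.336, 0.003]
contact_force: [-0.9, 0.5, -9.4]
finger_gap: 0.0177
gripper_force: 30.0
```

{"fn": "carry_out", "kwargs": {"travel": [[0,0,0],[0,0,0]], "rot": [[0,0,0],[0,0,0]]}}

```text
time: 46.87
tool_pos: [0.5553, -0.1051, 0.2235]
tool_rot: [-2.097, -2.339, -0.0]
contact_force: [0.8, -0.1, -9.0]
finger_gap: 0.0181
gripper_force: 30.0
```

{"fn": "carry_out", "kwargs": {"travel": [[0,0,1],[0,0,0.7],[0,0,0.3],[0,0,0.3],[0,0,0.2],[0,0,0.2],[0,0,0.1],[0,0,0],[0,0,0]], "rot": [[0,0,0],[0,0,0],[0,0,0],[0,0,0],[0,0,0],[0,0,0],[0,0,0],[0,0,0],[0,0,0]]}}

```text
time: 47.62
tool_pos: [0.5559, -0.1045, 0.1965]
tool_rot: [2.095, 2.339, 0.002]
contact_force: [0.1, -1.1, -8.7]
finger_gap: 0.0177
gripper_force: 30.0
```

{"fn": "carry_out", "kwargs": {"travel": [[0,0,0.1],[0,0,0.1],[0,0,0.1],[0,0,0],[0,0,0]], "rot": [[0,0,0],[0,0,0],[0,0,0],[0,0,0],[0,0,0]]}}

```text
time: 48.03
tool_pos: [0.5565, -0.1045, 0.1959]
tool_rot: [2.094, 2.338, 0.004]
contact_force: [-3.5, 2.6, 5.6]
finger_gap: 0.0178
gripper_force: 30.0
```

It's down on the mat. Releasing and withdrawing upward.

{"fn": "carry_out", "kwargs": {"travel": [[0,0,0],[0,0,0],[0,0,0],[0,0,0],[0,0,0],[0,0,0],[0,0,0],[0,0,0]], "rot": [[0,0,0],[0,0,0],[0,0,0],[0,0,0],[0,0,0],[0,0,0],[0,0,0],[0,0,0]], "hand": -0.2}}

```text
time: 48.7
tool_pos: [0.5558, -0.1045, 0.1933]
tool_rot: [2.095, 2.34, 0.002]
contact_force: [1.0, 0.6, -0.9]
finger_gap: 0.0565
gripper_force: 0.0
```

{"fn": "carry_out", "kwargs": {"travel": [[0,0,-1.5],[0,0,-2],[0,0,-3],[0,0,-3],[4,0,-1],[4,0,-1],[4,0,0],[4,0,0],[4,0,0],[4,0,0]], "rot": [[0,0,0],[0,0,0],[0,0,0],[0,0,0],[0,0,0],[0,0,0],[0,0,0],[0,0,0],[0,0,0],[0,0,0]]}}

```text
time: 49.53
tool_pos: [0.5288, 0.1358, 0.3087]
tool_rot: [2.095, 2.339, 0.003]
contact_force: [0.9, 0.1, 0.9]
finger_gap: 0.0571
gripper_force: 0.0
```

Run:
```python
from h import *
f=robot.grab_frame("top");g=robot.grab_frame("scene")
print(robot.observe()["tool_pos"])
for o in pan(f,"top","blue",.052): print(o[:4],o[5])
o=pts(colmask(f,'orange',[360,150,410,220])); o2=pts(colmask(g,'orange',[225,185,290,235])); print('orange tri',tri(f,o.mean(0)[None],g,o2.mean(0)[None]))
a,b=[cv2.resize(i["color"][t:t+120,l:l+120,::-1],None,fx=3.3,fy=3.3,interpolation=cv2.INTER_CUBIC) for i,l,t in ((f,325,130),(g,200,180))]
c=cv2.resize(g["color"][200:290,60:190,::-1],(396,274))
cv2.imwrite("pics/fin.png",np.vstack([np.hstack([a,b]),np.hstack([c,c*0])])[:600])
```

```text
[0.52827231 0.13867905 0.30848882]
(0.98, [0.34124866127967834, 0.3656424582004547], 0.04882999137043953, np.float64(-97.97050411629019)) 0.0901027322581758
(0.84, [0.5539250373840332, -0.10820594429969788], 0.050864968448877335, np.float64(77.06787302696672)) 0.09060374453662262
orange tri (array([ 0.55736855, -0.10488075,  0.21123092]), np.float64(0.000588308116519082))
```

View pics/fin.png

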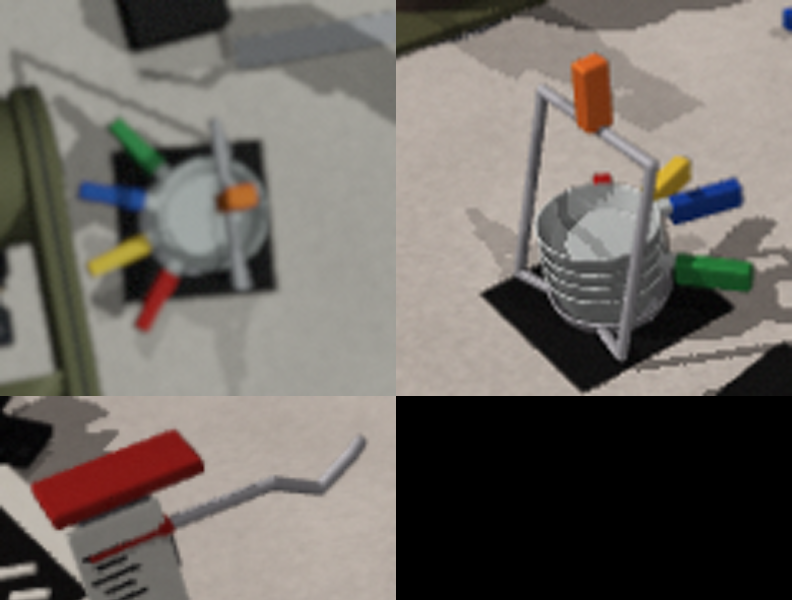

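The cradle stands level on the mat (orange block at scene crop 592,95), the pans are still nested with handles apart, and the scale's pointer is back at the top. I'm handing in.

```bash
python3 -c "
from station import robot
print(robot.job_done())"
```

```text
the job is handed in; nothing more can be done
None
```

All four pans were nested in the cradle, hung on the scale until the pointer stood still, and set back on the black mat; the job is handed in at about 50 s, but no verdict came back.

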